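# Raise the hood sash in front of the flask to the height mark

### The job

The foil-wrapped flask stands in one of the two chambers of the extraction hood. With the fingertips beneath the lip of the window in front of it, push that window up until the front edge of its lip is level with the pointed height mark on the post between the windows, then take the hand away. Only push from below, without gripping the lip or touching the sloping cover on top of it, and leave the other window, the mark and everything else where they are.

Things in the scene. Friction and masses are not known exactly. Their poses are not given: they have to be found in the camera images.
- hood: white extraction hood, 450 wide, 165 deep, 530 high (mm), fixed. Two chambers side by side, deck 140 mm above the bench, sash windows centred at y = +112.5 (left) and -112.5 mm; 50 mm post between. Origin: bottom middle of its flat front (x = 0), on the bench; x level into the hood, y left along the front, z up. The lips overhang the front, free below down to the bench.
- left_window: left (hood +y) sash window: clear pane 165 wide, 220 high, slides straight up. A flat lip along its bottom, 159 long, 10 thick, sticks out 38 mm towards the robot. Origin: middle of the lip's rounded front edge (underside 5 mm below); axes as the hood's. Shut, it is 130 mm above the bench; starts 0 to 20 mm up, travel 180. Counterweighted: stays where it is left; 3 to 6 N moves it.
- right_window: right (hood -y) sash window: clear pane 165 wide, 220 high, slides straight up. A flat lip along its bottom, 159 long, 10 thick, sticks out 38 mm towards the robot. Origin: middle of the lip's rounded front edge (underside 5 mm below); axes as the hood's. Shut, it is 130 mm above the bench; starts 0 to 20 mm up, travel 180. Counterweighted: stays where it is left; 3 to 6 N moves it.
- left_cowl: thin cover plate over the left window's lip, 159 mm long, 3 mm thick, fixed to it; not to be touched. From the top of the lip, about 8 mm behind its front edge, it slopes up and back to the pane 30 mm higher. Its origin and axes are those of the left window.
- right_cowl: thin cover plate over the right window's lip, 159 mm long, 3 mm thick, fixed to it; not to be touched. From the top of the lip, about 8 mm behind its front edge, it slopes up and back to the pane 30 mm higher. Its origin and axes are those of the right window.
- mark (a point): height mark: centre of a black clamp block (14 x 34 x 22 mm) with a pointed tip to each side, on the hood's centre post, 18 mm in front of the hood's front. The tips are at this height, 195 to 295 mm above the bench. A window is at the mark when the front edge of its lip (the window's origin) is at this height.
- flask: small conical flask wrapped in foil, 68 x 70 x 78 mm, standing on the deck in one of the two chambers, seen through that window. Origin: centre of its underside.
- small_rack: yellow plastic tube rack, 92 x 112 x 50 mm, standing on the deck in the other chamber. Origin: centre of its underside.
- notebook: dark notebook, 98 x 72 x 9 mm, lying loose on the bench in front of the hood. Origin: centre of its underside.
- dish: petri dish, 91 mm across, 17 mm high, loose on the bench. Origin: centre of its underside.
- felt_pen: black felt pen, 12 x 136 x 13 mm, lying loose on the bench. Origin: centre of its underside; its length is its y axis.
- cap: blue screw cap, 34 mm across, 14 mm high, loose on the bench. Origin: centre of its underside.
- tip_box: open box full of pipette tips, 90 x 127 x 63 mm, loose on the bench to the right. Origin: centre of its underside.

How it is judged:
By the outcome, as a careful person would: the job done as asked, in the order asked, and still so for the second after the job is handed in, with the robot touching nothing.
It also fails if it takes over 38 s, if anything falls off the work surface, if the arm or the gripper's body presses on something with over 40 N, if the wrist force passes 120 N, or if a joint passes its speed limit or range.

### The arm

A 7-joint arm with a two-finger parallel gripper is mounted at the origin on a cart in front of the work surface, level with it; the furniture and walls round the work are solid. World frame = base frame: x ahead of the robot, y to its left, z up, the work surface at z = 0. Lengths are in m, angles in rad, forces in N, time in s.
With the tool pointing down it reaches from about 0.425 to 0.875 m from the base axis. Payload 4.7 kg.
Tool frame: the origin (TCP) lies midway between the tips of the shut fingers; the grasp point (between the pads) lies robot.grip_point_offset behind it (robot.grip_point_offset is the distance from the TCP to the grasp point, in m); z points along the fingers, y is the line along which they close (so a half turn about z gives the same grasp; the last joint's range is limited). The gripper opens to 87 mm and grips with 3 to 60 N. Pads are 19 mm wide; open, the fingers measure 117 mm over their backs; the gripper's body (75 mm by 190 mm) begins 51 mm behind the grasp point.
Start: joints at [-1.315, 0.321, -0.07, 1.45, 0.023, 1.371, -0.057], TCP at [0.156, 0.631, 0.223] pointing down, gripper open.
Joint ranges: [-2.86, 2.86], [-0.3, 2.09], [-1.38, 1.24], [0.06, 2.45], [-1.56, 4.7], [0.09, 2.05], [-2.69, 2.69]. Speed limits (rad/s): [2.57, 2.57, 3.14, 3.14, 3.14, 3.14, 3.14].

### API

Orientations are given as a unit quaternion [w, x, y, z].
In Python, from station import robot gives the robot as it stands.
- The arm moves only by the tool send_rows, never from a script. Its argument "moves" is one flat list of numbers, 5 for each row, row after row: the shift along the tool's x, y, z in mm, then the turn about the tool's z in degrees, then the gripper command: -1 is shut, 1 is fully open, values between are in proportion. A call has 1 to 8 rows; each row shifts and turns the commanded pose from where the row before left it, along the tool's axes as they then stand; what a row does not reach is not made up. A row lasts 1/8 s, in which the tool goes at most 62.5 mm and 10.7 degrees, less where a joint would pass 70% of its speed; a pose out of reach is approached as far as the arm can. A call is refused whole if a number of a shift passes 62.5 or a number of a turn 10.7, either way. A call with a gripper value outside its range is refused whole. The fingers move at their own pace and stop on an object; the grip force is fixed at half the most. Time passes only in rows, so rows that do not move let the fingers close. It gives the time, the measured TCP pose, the force, the opening and the grip force at its end, in the units of the state.
- robot.get_state(): the state, without advancing time (a new reading comes with each control period).
- robot.get_image(name): name is "scene" or "top" or "wrist"; returns the picture (480x640x3 uint8, blue, green, red); there is no depth.
- robot.camera_params(name): a dict with "intrinsics" (3x3 intrinsics, pixels), "world_to_cam" (4x4, takes a point from world to camera coordinates); the wrist camera has in their place "T_tool_cam" (4x4, takes a point from camera to tool coordinates, whose origin is the TCP and whose axes are the flange's). Camera axes: x right, y up, looking along -z (the intrinsics and any distortion apply to the point x, -y, -z); pixel columns grow to the right and rows downward; lengths in m; the calibration is good to about 2 mm. A picture is of the moment at which its call begins: read the wrist's pose just before it. camera_params takes no time and is no camera call.
- robot.hand_in(): hands the job in; it is judged then, once.
Trained networks look in the newest picture that a camera, given by its name, has taken for a name from the list of things; names that differ only in an ending like _2 or _b are one class to them, and where a whole thing is asked for, a point or a joint stands for the part that bears it (a point fixed in the world has none). Each returns a list of dicts, best first, with "score" (0 to 1); they miss things now and then, are a little off and sometimes report something else, mostly with a low value. They report only what shows in the picture. A call takes as long as a camera call.
- robot.trace(query, camera): "mask" (480x640 bool, what is visible of it) and "at" ([column, row] in pixels, amid what is visible of it).
- robot.pinpoint(query, camera): "at" ([column, row] in pixels: a listed point, or the origin of a listed thing).
The state is a dict: "clock": time; "joint_pos": joint angles; "joint_vel": joint speeds; "joint_efforts": joint torques, N m; "tcp_pos": TCP position; "orientation": TCP orientation; "force": force on the tool from outside, world axes, zero at the start; "wrist_torque": the same for the moment, N m; "grip_width": opening from 0.0 (shut) to 1.0 (fully open); "grip_force": force on a finger pad.
Only numpy, scipy, OpenCV 4.12 (cv2) and the standard library are available. Lean on these libraries where they do the work, as an engineer would, in place of code of your own. Each camera call takes 0.05 s, during which the arm holds its last target. There are 200 camera calls.

## Working session

There is one attempt and no reset: what is moved stays moved. The work goes in short steps, Python scripts to look and compute and a tool call to move; the robot and the scene stay as the last step left them, time stands still between calls to the robot, and variables do not carry over. Pictures are saved under pics/ and viewed, at most 10 in all, crops included, and the job is handed in when it is done.

Besides the shell and the picture viewer there is one more tool, called after "Emit:" by a JSON object that holds its "method" and its "body". send_rows: Moves the arm, as the interface text tells. Its arguments: {"type":"object","properties":{"moves":{"type":"array"}},"required":["moves"]}

```bash
mkdir -p pics; ls
cat > h.py <<'E'
import numpy as np, cv2
from station import robot
def P(name):
    p=robot.camera_params(name); return p
def proj(name,X):
    p=P(name); c=np.array(p['world_to_cam'])@np.append(X,1); q=np.array([c[0],-c[1],-c[2]]); u=np.array(p['intrinsics'])@(q/q[2]); return u[:2]
def ray(name,uv):
    p=P(name); d=np.linalg.inv(np.array(p['intrinsics']))@np.array([uv[0],uv[1],1.]); d=np.array([d[0],-d[1],-d[2]])
    T=np.linalg.inv(np.array(p['world_to_cam'])); return T[:3,3],T[:3,:3]@d
E
python3 - <<'E'
from h import *
s=robot.get_state(); print(s['clock'],s['tcp_pos'],s['orientation'],s['grip_width'])
print(robot.camera_params('scene'),robot.camera_params('wrist'), robot.grip_point_offset)
for c in ('scene','top'):
    cv2.imwrite(f'pics/{c}0.png',robot.get_image(c))
    print(c,np.linalg.inv(np.array(P(c)['world_to_cam']))[:3])
    for q in ('hood','left_window','right_window','mark','flask','small_rack'):
        r=robot.pinpoint(q,c); print(c,q,[(x['at'],round(x['score'],2)) for x in r[:2]])
E
```

```text
pics
0.0 [0.15554484 0.63054185 0.2214553 ] [-5.80400254e-05  1.20563320e-01  9.92705176e-01 -9.56939590e-04] 0.9982121295585801
{'intrinsics': array([[450.66520094,   0.        , 318.91236786],
       [  0.        , 450.66520094, 245.79027273],
       [  0.        ,   0.        ,   1.        ]]), 'world_to_cam': array([[ 0.92130855, -0.38882757, -0.0019182 , -0.52682296],
       [ 0.1746733 ,  0.40946261,  0.89544939, -0.16948482],
       [-0.34738998, -0.82532024,  0.44515919, -0.97087361],
       [ 0.        ,  0.        ,  0.        ,  1.        ]])} {'intrinsics': array([[331.47342379,   0.        , 320.47555961],
       [  0.        , 331.47342379, 240.91761856],
       [  0.        ,   0.        ,   1.        ]]), 'T_tool_cam': array([[-2.27149680e-04,  9.62108826e-01,  2.72665646e-01,
         7.49447381e-02],
       [ 9.99999209e-01, -1.18847763e-04,  1.25242760e-03,
         5.19589304e-04],
       [ 1.23737735e-03,  2.72665715e-01, -9.62108038e-01,
        -1.61991074e-01],
       [ 0.00000000e+00,  0.00000000e+00,  0.00000000e+00,
         1.00000000e+00]])} 0.0187
scene 
[... 198 characters left out ...]
 261.6], 0.64)]
scene left_window [([314.6, 201.6], 0.75), ([342.9, 264.5], 0.33)]
scene right_window []
scene mark [([335.5, 172.0], 0.61), ([250.7, 279.1], 0.52)]
scene flask [([341.4, 264.4], 0.29)]
scene small_rack []
top [[-4.04371008e-01  8.94680629e-01 -1.89817437e-01  3.32054794e-01]
 [-9.14594664e-01 -3.95377826e-01  8.48114104e-02 -9.17385779e-05]
 [ 8.29520727e-04  2.07901290e-01  9.78149460e-01  1.22740738e+00]]
top hood [([262.5, 220.5], 0.58)]
top left_window [([210.0, 237.7], 0.68)]
top right_window [([312.2, 209.7], 0.64)]
top mark [([252.6, 202.5], 0.8)]
top flask [([195.1, 187.4], 0.53), ([303.1, 157.8], 0.47)]
top small_rack [([196.2, 186.8], 0.67), ([446.4, 194.7], 0.47)]
```

View pics/scene0.png

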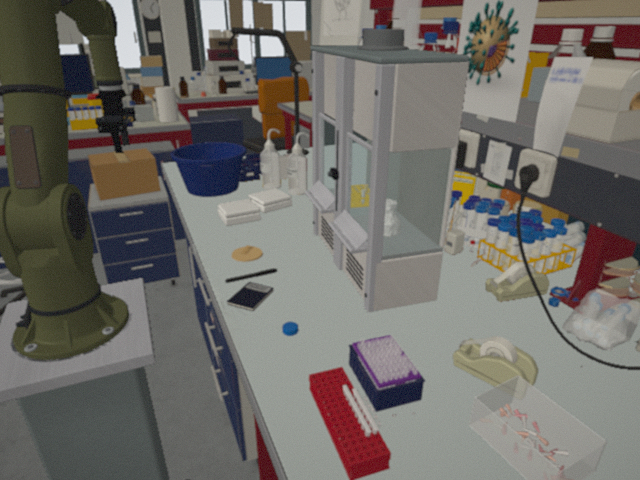

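View pics/top0.png

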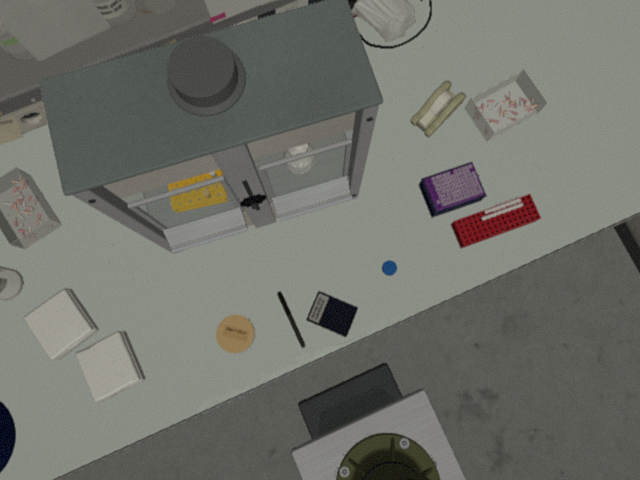

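The scene shows the hood beyond the arm, turned about 17° in the top view. In the top view the foil flask is in the right chamber at about (300,157) and the yellow rack is in the left at (200,190). The mark is at (252,200), so the right window is the target. Next I'll measure it.

Run:
```python
from h import *
def at(c,uv,z):
    o,d=ray(c,uv); return o+d*(z-o[2])/d[2]
for n,uv,z in (('TFL',(64,192),.53),('TFR',(382,102),.53),('TBL',(42,82),.53),('TBR',(348,0),.53)): print(n,at('top',uv,z).round(3))
def tri(a,b):
    A=[];B=[]
    for c,uv in (('top',a),('scene',b)):
        o,d=ray(c,uv); d/=np.linalg.norm(d); M=np.eye(3)-np.outer(d,d); A.append(M);B.append(M@o)
    return np.linalg.lstsq(np.vstack(A),np.hstack(B),rcond=None)[0]
print('mark',tri((252.6,202.5),(335.5,172)))
t=cv2.imread('pics/top0.png')[130:260,130:380]; cv2.imwrite('pics/a.png',cv2.resize(t,None,fx=3.2,fy=3.2,interpolation=cv2.INTER_CUBIC))
t=cv2.imread('pics/scene0.png')[120:320,270:450]; cv2.imwrite('pics/b.png',cv2.resize(t,None,fx=3,fy=3,interpolation=cv2.INTER_CUBIC))
for c in('top','scene'):
    for q in ('flask','small_rack','right_window','right_cowl','left_cowl','mark'):
        print(c,q,[(x['at'],round(x['score'],2),int(x['mask'].sum())) for x in robot.trace(q,c)[:2]])
```

```text
TFL [0.652 0.24  0.53 ]
TFR [ 0.597 -0.205  0.53 ]
TBL [0.817 0.219 0.53 ]
TBR [ 0.761 -0.228  0.53 ]
mark [0.61953356 0.01859068 0.25749799]
top flask [([300.2, 152.5], 0.45, 229)]
top small_rack [([194.6, 184.2], 0.75, 341)]
top right_window [([308.1, 180.5], 0.59, 5034), ([220.6, 123.8], 0.32, 59342)]
top right_cowl [([310.5, 192.9], 0.88, 1400)]
top left_cowl [([200.9, 227.0], 0.67, 1421)]
top mark [([252.4, 202.4], 0.75, 282), ([387.8, 267.3], 0.72, 173)]
scene flask []
scene small_rack []
scene right_window [([352.9, 197.0], 0.61, 3023)]
scene right_cowl [([349.9, 230.4], 0.8, 684)]
scene left_cowl [([320.8, 195.9], 0.63, 354)]
scene mark [([331.4, 172.1], 0.67, 115)]
```

View pics/a.png

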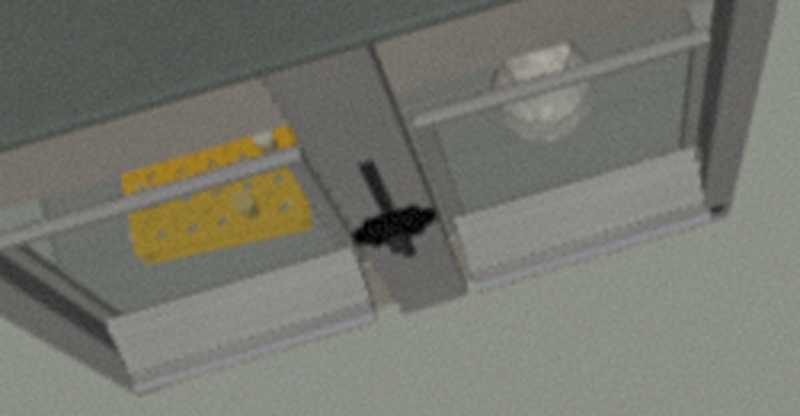

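View pics/b.png

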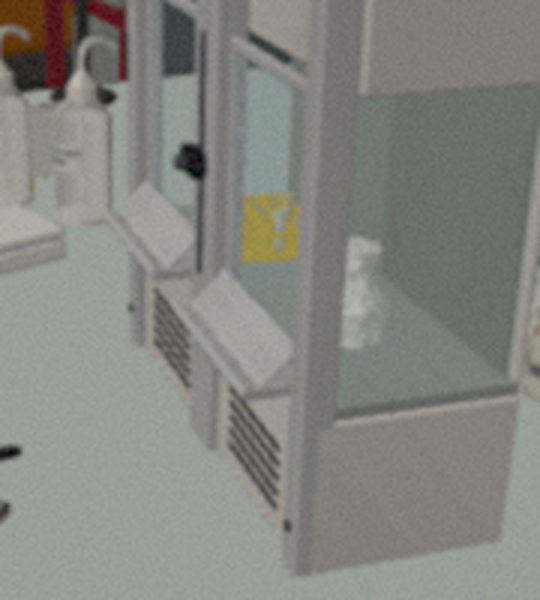

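The top crop shows the flask behind the right window, whose lip front edge runs (470,285) to (725,212). It also shows the mark at (395,226). The scene crop shows both windows nearly shut and the mark at (190,160). The tool points down, but going under the lip needs it tilted, so I'll see how the controller behaves at its reach limit in free space above the start.

Emit:
{"method": "send_rows", "body": {"moves": [0, 0, -62.5, 0, -1, 0, 0, -62.5, 0, -1, 0, 0, -62.5, 0, -1, 0, 0, -62.5, 0, -1, 0, 0, -62.5, 0, -1, 0, 0, -62.5, 0, -1]}}

```text
clock: 2.05
tcp_pos: [0.151, 0.6226, 0.5702]
orientation: [0.001, 0.118, 0.993, 0.021]
force: [-2.6, -10.3, -2.9]
grip_width: 0.402
grip_force: 0.0
```

```bash
cat >> h.py <<'E'
from scipy.spatial.transform import Rotation as R
def st():
    s=robot.get_state(); q=s['orientation']; m=R.from_quat([q[1],q[2],q[3],q[0]]).as_matrix()
    print('t',round(s['clock'],2),'p',np.round(s['tcp_pos'],4),'j',np.round(s['joint_pos'],3),'F',np.round(s['force'],1),'g',round(s['grip_width'],2)); print('x',m[:,0].round(3),'y',m[:,1].round(3),'z',m[:,2].round(3)); return s,m
E
python3 -c "
from h import *; st()"
```

```text
t 2.05 p [0.151  0.6226 0.5702] j [-1.472  0.398  0.199  0.654 -0.092  2.054 -0.   ] F [ -2.6 -10.3  -2.9] g 0.4
x [-0.972  0.234  0.003] y [0.234 0.971 0.042] z [ 0.007  0.041 -0.999]
```

Emit:
{"method": "send_rows", "body": {"moves": [0, 0, -62.5, 0, -1, 0, 0, -62.5, 0, -1]}}

```text
clock: 2.3
tcp_pos: [0.146, 0.5917, 0.6268]
orientation: [0.008, 0.121, 0.99, 0.066]
force: [-0.4, 0.4, 0.2]
grip_width: 0.173
grip_force: 0.0
```

```bash
python3 -c "
from h import *; st()"
```

```text
t 2.3 p [0.146  0.5917 0.6268] j [-1.512e+00  3.070e-01  2.440e-01  6.550e-01 -8.900e-02  2.053e+00
 -2.000e-03] F [-0.4  0.4  0.2] g 0.17
x [-0.971  0.24  -0.   ] y [0.238 0.962 0.133] z [ 0.032  0.129 -0.991]
```

Emit:
{"method": "send_rows", "body": {"moves": [0, 0, 62.5, 0, -1, 0, 0, 62.5, 0, -1, 0, 0, 0, 0, -1]}}

```text
clock: 2.68
tcp_pos: [0.1488, 0.605, 0.4922]
orientation: [0.007, 0.12, 0.991, 0.056]
force: [-0.3, 0.7, 0.0]
grip_width: 0.006
grip_force: 0.0
```

```bash
python3 -c "
from h import *; st()"
```

```text
t 2.67 p [0.1488 0.605  0.4922] j [-1.554  0.193  0.228  1.087 -0.043  1.754 -0.013] F [-0.3  0.7  0. ] g 0.01
x [-0.971  0.239 -0.   ] y [0.237 0.965 0.112] z [ 0.027  0.109 -0.994]
```

Emit:
{"method": "send_rows", "body": {"moves": [0, 0, 0, 10.7, -1, 0, 0, 0, 10.7, -1, 0, 0, 0, 10.7, -1, 0, 0, 0, 10.7, -1, 0, 0, 0, 10.7, -1, 0, 0, 0, 10.7, -1, 0, 0, -30, 10.7, -1, 0, 0, -60, 10.7, -1]}}

```text
clock: 3.68
tcp_pos: [0.1466, 0.5962, 0.5951]
orientation: [-0.039, 0.763, 0.643, 0.055]
force: [1.3, 1.1, 1.1]
grip_width: 0.003
grip_force: 0.0
```

Emit:
{"method": "send_rows", "body": {"moves": [0, 0, -60, 4, -1, 0, 0, -60, 0, -1, 0, 0, -60, 0, -1, 0, 0, -60, 0, -1]}}

```text
clock: 4.18
tcp_pos: [0.1313, 0.5326, 0.7192]
orientation: [-0.09, 0.776, 0.613, 0.116]
force: [-0.3, -0.1, -0.1]
grip_width: 0.008
grip_force: 0.0
```

```bash
python3 -c "
from h import *; st()"
```

```text
t 4.17 p [0.1313 0.5326 0.7192] j [-1.658  0.162  0.391  0.641 -0.085  2.054 -1.566] F [-0.3 -0.1 -0.1] g 0.01
x [0.222 0.931 0.291] y [ 0.973 -0.232  0.002] z [ 0.07   0.282 -0.957]
```

Emit:
{"method": "send_rows", "body": {"moves": [60, 0, -20, 0, -1, 60, 0, -20, 0, -1, 60, 0, -20, 0, -1, 60, 0, -20, 0, -1]}}

```text
clock: 4.68
tcp_pos: [0.1634, 0.6742, 0.7397]
orientation: [-0.137, 0.764, 0.605, 0.177]
force: [1.1, -0.3, 0.3]
grip_width: 0.005
grip_force: 0.0
```

```bash
python3 -c "
from h import *; st()"
```

```text
t 4.67 p [0.1634 0.6742 0.7397] j [-1.435  0.515  0.427  0.131 -0.341  2.054 -1.569] F [ 1.1 -0.3  0.3] g 0.01
x [0.205 0.876 0.436] y [ 0.973 -0.23   0.006] z [ 0.106  0.423 -0.9  ]
```

Emit:
{"method": "send_rows", "body": {"moves": [60, 0, -20, 0, -1, 60, 0, -20, 0, -1, 60, 0, -20, 0, -1, 60, 0, -20, 0, -1]}}

```text
clock: 5.18
tcp_pos: [0.1767, 0.721, 0.7527]
orientation: [-0.171, 0.755, 0.594, 0.218]
force: [1.2, 0.6, -0.1]
grip_width: 0.003
grip_force: 0.0
```

```bash
python3 -c "
from h import *; st()"
```

```text
t 5.17 p [0.1767 0.721  0.7527] j [-1.416  0.589  1.23   0.057 -1.159  1.97  -1.563] F [ 1.2  0.6 -0.1] g 0.0
x [0.198 0.823 0.533] y [ 0.972 -0.235  0.001] z [ 0.125  0.518 -0.846]
```

Emit:
{"method": "send_rows", "body": {"moves": [10, 0, -62, 0, -1, 10, 0, -62, 0, -1, 10, 0, -62, 0, -1, 10, 0, -62, 0, -1, 10, 0, -62, 0, -1, 10, 0, -62, 0, -1]}}

```text
clock: 5.92
tcp_pos: [0.1342, 0.5438, 0.9061]
orientation: [-0.225, 0.732, 0.578, 0.281]
force: [-1.0, 0.5, 0.7]
grip_width: 0.003
grip_force: 0.0
```

```bash
python3 -c "
from h import *; st()"
```

```text
t 5.92 p [0.1342 0.5438 0.9061] j [-1.44   0.3    0.45   0.057 -0.362  2.054 -1.587] F [-1.   0.5  0.7] g 0.0
x [0.174 0.721 0.671] y [ 0.973 -0.231 -0.004] z [ 0.152  0.654 -0.741]
```

Emit:
{"method": "send_rows", "body": {"moves": [50, 0, -40, 0, -1, 50, 0, -40, 0, -1, 50, 0, -40, 0, -1, 50, 0, -35, 0, -1, 50, 0, -35, 0, -1, 55, 0, -35, 0, -1, 55, 0, -30, 0, -1, 55, 0, -30, 0, -1]}}

```text
clock: 6.92
tcp_pos: [0.1298, 0.5081, 1.0082]
orientation: [-0.299, 0.691, 0.541, 0.376]
force: [-0.2, 0.5, 0.8]
grip_width: 0.003
grip_force: 0.0
```

```bash
python3 -c "
from h import *; st()"
```

```text
t 6.92 p [0.1298 0.5081 1.0082] j [-1.521  0.215  1.23   0.057 -1.046  1.901 -1.567] F [-0.2  0.5  0.8] g 0.0
x [0.133 0.523 0.842] y [ 0.972 -0.237 -0.006] z [ 0.196  0.819 -0.539]
```

Emit:
{"method": "send_rows", "body": {"moves": [55, 0, -30, 0, -1, 55, 0, -30, 0, -1, 55, 0, -30, 0, -1, 60, 0, -20, 0, -1, 60, 0, -20, 0, -1, 60, 0, -20, 0, -1, 60, 0, -20, 0, -1, 60, 0, -20, 0, -1]}}

```text
clock: 7.92
tcp_pos: [0.1199, 0.465, 1.1447]
orientation: [-0.389, 0.614, 0.48, 0.492]
force: [-0.1, 0.5, -0.6]
grip_width: 0.001
grip_force: 0.0
```

```bash
python3 -c "
from h import *; st()"
```

```text
t 7.92 p [0.1199 0.465  1.1447] j [-1.677  0.114  1.235  0.057 -0.894  1.643 -1.571] F [-0.1  0.5 -0.6] g 0.0
x [0.056 0.206 0.977] y [ 0.972 -0.237 -0.006] z [ 0.23   0.95  -0.213]
```

Emit:
{"method": "send_rows", "body": {"moves": [62, 0, -10, 0, -1, 62, 0, -10, 0, -1, 62, 0, -10, 0, -1, 62, 0, -5, 0, -1]}}

```text
clock: 8.43
tcp_pos: [0.1162, 0.4478, 1.2136]
orientation: [-0.431, 0.567, 0.442, 0.545]
force: [0.4, -0.4, -0.6]
grip_width: 0.005
grip_force: 0.0
```

```bash
python3 -c "
from h import *; st()"
```

```text
t 8.43 p [0.1162 0.4478 1.2136] j [-1.778  0.084  1.235  0.057 -0.792  1.489 -1.573] F [ 0.4 -0.4 -0.6] g 0.0
x [0.014 0.031 0.999] y [ 0.972 -0.236 -0.007] z [ 0.236  0.971 -0.034]
```

Emit:
{"method": "send_rows", "body": {"moves": [0, 60, -15, 0, -1, 0, 60, -15, 0, -1, 0, 60, -30, 0, -1, 0, 60, -30, 0, -1, 0, 60, -30, 0, -1, 0, 60, -30, 0, -1]}}

```text
clock: 9.18
tcp_pos: [0.2644, 0.3895, 1.1887]
orientation: [-0.419, 0.571, 0.454, 0.541]
force: [-0.9, 1.3, 0.3]
grip_width: 0.004
grip_force: 0.0
```

```bash
python3 -c "
from h import *; st()"
```

```text
t 9.18 p [0.2644 0.3895 1.1887] j [-0.557  0.125  0.677  0.132 -1.453  1.53  -1.341] F [-0.9  1.3  0.3] g 0.0
x [0.003 0.066 0.998] y [ 0.971 -0.237  0.012] z [ 0.237  0.969 -0.065]
```

Emit:
{"method": "send_rows", "body": {"moves": [0, 60, -20, 0, -1, 0, 60, -20, 0, -1, 0, 60, -20, 0, -1, 0, 60, -20, 0, -1, 0, 60, -20, 0, -1, 0, 60, -20, 0, -1]}}

```text
clock: 9.93
tcp_pos: [0.5294, 0.2195, 1.1194]
orientation: [-0.425, 0.562, 0.431, 0.564]
force: [0.8, 0.2, 0.2]
grip_width: 0.007
grip_force: 0.0
```

```bash
python3 -c "
from h import *; st()"
```

```text
t 9.93 p [0.5294 0.2195 1.1194] j [ 0.247  0.448  0.004  0.057 -1.553  1.561 -1.058] F [0.8 0.2 0.2] g 0.01
x [-0.008  0.004  1.   ] y [ 0.964 -0.267  0.008] z [ 0.267  0.964 -0.002]
```

Emit:
{"method": "send_rows", "body": {"moves": [0, 25, -60, 0, -1, 0, 25, -60, 0, -1, 0, 25, -60, 0, -1, 0, 25, -60, 0, -1, 0, 25, -60, 0, -1, 0, 25, -60, 0, -1]}}

```text
clock: 10.68
tcp_pos: [0.5284, -0.1189, 1.0337]
orientation: [-0.428, 0.55, 0.4, 0.596]
force: [0.5, 0.6, 0.6]
grip_width: 0.006
grip_force: 0.0
```

```bash
python3 -c "
from h import *; st()"
```

```text
t 10.68 p [ 0.5284 -0.1189  1.0337] j [ 0.829  0.658 -0.463  0.057 -1.553  1.81  -0.924] F [0.5 0.6 0.6] g 0.01
x [-0.029 -0.07   0.997] y [ 0.949 -0.315  0.006] z [0.313 0.947 0.075]
```

Emit:
{"method": "send_rows", "body": {"moves": [0, 30, -60, 0, -1, 0, 30, -60, 0, -1, 0, 30, -60, 0, -1, 0, 30, -60, 0, -1, 0, 30, -60, 0, -1, 0, 30, -60, 0, -1]}}

```text
clock: 11.42
tcp_pos: [0.507, -0.3841, 0.8855]
orientation: [-0.423, 0.535, 0.345, 0.645]
force: [-0.4, 0.1, -0.0]
grip_width: 0.006
grip_force: 0.0
```

```bash
python3 -c "
from h import *; st()"
```

```text
t 11.43 p [ 0.507  -0.3841  0.8855] j [ 1.094  0.924 -0.592  0.057 -1.553  1.957 -0.781] F [-0.4  0.1 -0. ] g 0.01
x [-0.069 -0.177  0.982] y [ 0.915 -0.404 -0.008] z [0.398 0.898 0.19 ]
```

Emit:
{"method": "send_rows", "body": {"moves": [30, 20, -60, 0, -1, 30, 20, -60, 0, -1, 30, 20, -60, 0, -1, 30, 20, -60, 0, -1, 30, 20, -60, 0, -1, 30, 20, -60, 0, -1]}}

```text
clock: 12.18
tcp_pos: [0.3806, -0.5518, 0.8354]
orientation: [-0.41, 0.511, 0.263, 0.708]
force: [-1.5, 0.2, 0.5]
grip_width: 0.006
grip_force: 0.0
```

```bash
python3 -c "
from h import *; st()"
```

```text
t 12.18 p [ 0.3806 -0.5518  0.8354] j [ 1.341  1.052 -0.735  0.057 -1.554  1.983 -0.81 ] F [-1.5  0.2  0.5] g 0.01
x [-0.141 -0.312  0.94 ] y [ 0.85  -0.525 -0.047] z [0.508 0.792 0.339]
```

Emit:
{"method": "send_rows", "body": {"moves": [-10, 60, -12, 0, -1, -10, 60, -12, 0, -1, -10, 60, -12, 0, -1, -10, 60, -12, 0, -1, -10, 60, -12, 0, -1, -10, 60, -12, 0, -1]}}

```text
clock: 12.92
tcp_pos: [0.5925, -0.6213, 0.6647]
orientation: [-0.388, 0.5, 0.192, 0.75]
force: [0.5, -0.5, 0.0]
grip_width: 0.004
grip_force: 0.0
```

```bash
python3 -c "
from h import *; st()"
```

```text
t 12.93 p [ 0.5925 -0.6213  0.6647] j [ 1.159  1.273 -0.566  0.057 -1.553  1.809 -0.517] F [ 0.5 -0.5  0. ] g 0.0
x [-0.199 -0.39   0.899] y [ 0.774 -0.626 -0.1  ] z [0.602 0.675 0.426]
```

Emit:
{"method": "send_rows", "body": {"moves": [0, 50, -34, 0, -1, 0, 50, -34, 0, -1, 0, 50, -34, 0, -1, 0, 50, -34, 0, -1, 0, 50, -34, 0, -1, 0, 50, -34, 0, -1]}}

```text
clock: 13.68
tcp_pos: [0.5927, -0.7382, 0.4976]
orientation: [-0.345, 0.497, 0.097, 0.79]
force: [0.4, -0.3, -0.5]
grip_width: 0.004
grip_force: 0.0
```

```bash
python3 -c "
from h import *; st()"
```

```text
t 13.68 p [ 0.5927 -0.7382  0.4976] j [ 1.219  1.469 -0.545  0.057 -1.555  1.74  -0.376] F [ 0.4 -0.3 -0.5] g 0.0
x [-0.267 -0.449  0.853] y [ 0.642 -0.743 -0.19 ] z [0.718 0.497 0.486]
```

Emit:
{"method": "send_rows", "body": {"moves": [-13, 53, -26, 0, -1, -13, 53, -26, 0, -1, -13, 53, -26, 0, -1, -13, 53, -26, 0, -1]}}

```text
clock: 14.18
tcp_pos: [0.6122, -0.7854, 0.3596]
orientation: [-0.314, 0.501, 0.036, 0.806]
force: [0.7, 0.8, -0.3]
grip_width: 0.004
grip_force: 0.0
```

```bash
python3 -c "
from h import *; st()"
```

```text
t 14.18 p [ 0.6122 -0.7854  0.3596] j [ 1.224  1.613 -0.526  0.057 -1.555  1.676 -0.253] F [ 0.7  0.8 -0.3] g 0.0
x [-0.301 -0.47   0.83 ] y [ 0.542 -0.8   -0.256] z [0.785 0.373 0.495]
```

Emit:
{"method": "send_rows", "body": {"moves": [30, 45, -27, 0, -1, 30, 45, -27, 0, -1, 30, 45, -27, 0, -1, 30, 45, -27, 0, -1]}}

```text
clock: 14.68
tcp_pos: [0.5305, -0.8709, 0.3698]
orientation: [-0.275, 0.502, -0.032, 0.819]
force: [-0.0, 0.8, 0.2]
grip_width: 0.005
grip_force: 0.0
```

```bash
python3 -c "
from h import *; st()"
```

```text
t 14.68 p [ 0.5305 -0.8709  0.3698] j [ 1.333  1.602 -0.528  0.057 -1.556  1.605 -0.314] F [-0.   0.8  0.2] g 0.0
x [-0.345 -0.482  0.806] y [ 0.418 -0.847 -0.328] z [0.84  0.224 0.493]
```

Emit:
{"method": "send_rows", "body": {"moves": [25, 53, -10, 0, -1, 25, 53, -10, 0, -1, 25, 53, -8, 0, -1, 25, 53, -5, 0, -1, 25, 53, -5, 0, -1, 25, 53, -5, 0, -1]}}

```text
clock: 15.42
tcp_pos: [0.4965, -0.9721, 0.3597]
orientation: [-0.213, 0.494, -0.141, 0.831]
force: [0.3, -0.5, 0.3]
grip_width: 0.006
grip_force: 0.0
```

```bash
python3 -c "
from h import *; st()"
```

```text
t 15.43 p [ 0.4965 -0.9721  0.3597] j [ 1.385  1.604 -0.531  0.058 -1.555  1.398 -0.34 ] F [ 0.3 -0.5  0.3] g 0.01
x [-0.42  -0.494  0.761] y [ 0.215 -0.869 -0.446] z [ 0.882 -0.024  0.471]
```

```bash
cat > fk.py <<'E'
import numpy as np, itertools
from scipy.spatial.transform import Rotation as R
D=[([.1555,.6305,.2215],[-1.315,.321,-.07,1.45,.023,1.371,-.057],None,None),
([.151,.6226,.5702],[-1.472,.398,.199,.654,-.092,2.054,0],[-.972,.234,.003],[.007,.041,-.999]),
([.146,.5917,.6268],[-1.512,.307,.244,.655,-.089,2.053,-.002],[-.971,.24,0],[.032,.129,-.991]),
([.1488,.605,.4922],[-1.554,.193,.228,1.087,-.043,1.754,-.013],[-.971,.239,0],[.027,.109,-.994]),
([.1313,.5326,.7192],[-1.658,.162,.391,.641,-.085,2.054,-1.566],[.222,.931,.291],[.07,.282,-.957]),
([.1634,.6742,.7397],[-1.435,.515,.427,.131,-.341,2.054,-1.569],[.205,.876,.436],[.106,.423,-.9]),
([.1767,.721,.7527],[-1.416,.589,1.23,.057,-1.159,1.97,-1.563],[.198,.823,.533],[.125,.518,-.846]),
([.1298,.5081,1.0082],[-1.521,.215,1.23,.057,-1.046,1.901,-1.567],[.133,.523,.842],[.196,.819,-.539]),
([.1162,.4478,1.2136],[-1.778,.084,1.235,.057,-.792,1.489,-1.573],[.014,.031,.999],[.236,.971,-.034]),
([.2644,.3895,1.1887],[-.557,.125,.677,.132,-1.453,1.53,-1.341],[.003,.066,.998],[.237,.969,-.065]),
([.5294,.2195,1.1194],[.247,.448,.004,.057,-1.553,1.561,-1.058],[-.008,.004,1],[.267,.964,-.002]),
([.507,-.3841,.8855],[1.094,.924,-.592,.057,-1.553,1.957,-.781],[-.069,-.177,.982],[.398,.898,.19]),
([.5925,-.6213,.6647],[1.159,1.273,-.566,.057,-1.553,1.809,-.517],[-.199,-.39,.899],[.602,.675,.426]),
([.6122,-.7854,.3596],[1.224,1.613,-.526,.057,-1.555,1.676,-.253],[-.301,-.47,.83],[.785,.373,.495]),
([.4965,-.9721,.3597],[1.385,1.604,-.531,.058,-1.555,1.398,-.34],[-.42,-.494,.761],[.882,-.024,.471])]
AX='zyzyzyz'
def rots(j,s,o):
    m=np.eye(3);out=[m]
    for a,q,si in zip(AX,j,s):
        m=m@R.from_euler(a,si*q).as_matrix(); out.append(m)
    return out
if __name__=='__main__':
    best=[]
    for s in itertools.product([1,-1],repeat=7):
        e=0; Q=[]
        for p,j,x,z in D[1:]:
            T=np.column_stack([x,np.cross(z,x),z]); Q.append(rots(j,s,0)[-1].T@T)
        M=R.from_matrix(np.array([R.from_matrix(q).as_matrix() for q in Q])); mean=M.mean()
        best.append(((M*mean.inv()).magnitude().max() if 0 else (mean.inv()*M).magnitude().max(),s,mean.as_matrix().round(3).tolist()))
    best.sort(key=lambda b:b[0]); 
    for b in best[:4]: print(b)
    for b in best[:2]:
        s=b[1]; A=[];B=[]
        for p,j,_,_ in D:
            r=rots(j,s,0); A.append(np.hstack(r[:1]+r[2:7:1][:5]+[r[7]])) ; B.append(p)
        A=np.vstack(A);B=np.hstack(B); t=np.linalg.lstsq(A,B,rcond=1e-6)[0]
        print(s,t.reshape(-1,3).round(4).tolist(),abs(A@t-B).max())
E
python3 fk.py
```

```text
(np.float64(0.0015545126453209808), (-1, 1, -1, 1, -1, 1, -1), [[0.0, -1.0, -0.0], [1.0, 0.0, 0.0], [-0.0, -0.0, 1.0]])
(np.float64(0.7881665629233287), (-1, 1, -1, 1, -1, -1, 1), [[-0.03, 0.975, -0.219], [0.962, -0.03, -0.27], [-0.27, -0.219, -0.938]])
(np.float64(1.2975239122577937), (1, -1, 1, -1, 1, 1, 1), [[-0.541, -0.841, -0.016], [-0.577, 0.358, 0.734], [-0.611, 0.406, -0.679]])
(np.float64(1.7511842475861334), (-1, 1, -1, 1, -1, -1, -1), [[0.897, -0.302, -0.324], [-0.152, -0.896, 0.416], [-0.416, -0.324, -0.85]])
(-1, 1, -1, 1, -1, 1, -1) [[-0.0007, -0.0003, 0.2495], [-0.0005, -0.0158, 0.2339], [0.0004, -0.0053, 0.2339], [0.0001, -0.0053, 0.2571], [0.0012, -0.0003, 0.2571], [0.0007, -0.0003, 0.1841], [0.0002, -0.0002, 0.1841]] 0.0005906577931671375
(-1, 1, -1, 1, -1, -1, 1) [[0.0018, 0.0055, 0.2405], [-0.0049, -0.0236, 0.227], [-0.0118, 0.0087, 0.227], [-0.0087, 0.0087, 0.2159], [0.6847, -0.0118, 0.2159], [0.1004, -0.0118, 0.1729], [-0.0016, 0.0037, 0.1729]] 0.027665071604124958
```

```bash
cat > ik.py <<'E'
from fk import *
from scipy.optimize import least_squares
S=(-1,1,-1,1,-1,1,-1); TE=np.array([[0,-1,0],[1,0,0],[0,0,1.]])
LO=np.array([-2.86,-.3,-1.38,.06,-1.56,.09,-2.69]);HI=np.array([2.86,2.09,1.24,2.45,4.7,2.05,2.69])
def fk(j):
    r=rots(j,S,0); sh=np.array([0,0,.2495]); el=sh+r[2]@[0,-.0158,.2339]+r[3]@[0,-.0053,.2339]
    el2=el; w=el+r[4]@[0,-.0053,.2571]+r[5]@[0,0,.2571]; return w+r[7]@[0,0,.3682]+0*el, r[7]@TE, el, w
def target(yaw,pitch,roll):
    y,p,q=np.radians([yaw,pitch,roll]); z=np.array([np.cos(p)*np.cos(y),np.cos(p)*np.sin(y),np.sin(p)])
    x=np.array([-np.sin(p)*np.cos(y),-np.sin(p)*np.sin(y),np.cos(p)]); T=np.column_stack([x,np.cross(z,x),z]); return T@R.from_euler('z',q).as_matrix()
def ik(p,T,j0,w=.3):
    f=lambda j:np.hstack([fk(j)[0]-p,w*R.from_matrix(T.T@fk(j)[1]).as_rotvec()])
    s=least_squares(f,np.clip(j0,LO+1e-3,HI-1e-3),bounds=(LO,HI)); return s.x,np.linalg.norm(s.fun)
E
cat > feas.py <<'E'
from ik import *
rng=np.random.default_rng(0)
for yaw in (75,60,45,30,15,-10,-40):
    for pitch in (10,0,-15,-30,-45):
        res=[]
        for roll in (0,180,90):
            b=None
            for k in range(8):
                j,e=ik(np.array([.59,-.10,.12]),target(yaw,pitch,roll),LO+(HI-LO)*rng.random(7))
                if e<2e-3:
                    b=(j.round(2).tolist(),fk(j)[2].round(2)[2],fk(j)[3].round(2)); break
            res.append('%d:%s'%(roll,b[2] if b else '-'))
        print(yaw,pitch,*res,flush=True)
E
time timeout 400 python3 feas.py
```

```text
75 10 0:[ 0.5  -0.45  0.06] 180:[ 0.5  -0.45  0.06] 90:[ 0.5  -0.45  0.06]
75 0 0:[ 0.49 -0.46  0.12] 180:[ 0.49 -0.46  0.12] 90:[ 0.49 -0.46  0.12]
75 -15 0:[ 0.5  -0.44  0.22] 180:[ 0.5  -0.44  0.22] 90:[ 0.5  -0.44  0.22]
75 -30 0:[ 0.51 -0.41  0.3 ] 180:[ 0.51 -0.41  0.3 ] 90:[ 0.51 -0.41  0.3 ]
75 -45 0:[ 0.52 -0.35  0.38] 180:[ 0.52 -0.35  0.38] 90:[ 0.52 -0.35  0.38]
60 10 0:[ 0.41 -0.41  0.06] 180:[ 0.41 -0.41  0.06] 90:[ 0.41 -0.41  0.06]
60 0 0:[ 0.41 -0.42  0.12] 180:[ 0.41 -0.42  0.12] 90:[ 0.41 -0.42  0.12]
60 -15 0:[ 0.41 -0.41  0.22] 180:[ 0.41 -0.41  0.22] 90:[ 0.41 -0.41  0.22]
60 -30 0:[ 0.43 -0.38  0.3 ] 180:[ 0.43 -0.38  0.3 ] 90:[ 0.43 -0.38  0.3 ]
60 -45 0:[ 0.46 -0.33  0.38] 180:[ 0.46 -0.33  0.38] 90:[ 0.46 -0.33  0.38]
45 10 0:[ 0.33 -0.36  0.06] 180:[ 0.33 -0.36  0.06] 90:[ 0.33 -0.36  0.06]
45 0 0:[ 0.33 -0.36  0.12] 180:[ 0.33 -0.36  0.12] 90:[ 0.33 -0.36  0.12]
45 -15 0:[ 0.34 -0.35  0.22] 180:[ 0.34 -0.35  0.22] 90:[ 0.34 -0.35  0.22]
45 -30 0:[ 0.36 -0.33  0.3 ] 180:[ 0.36 -0.33  0.3 ] 90:[ 0.36 -0.33  0.3 ]
45 -45 0:[ 0.41 -0.28  0.38] 180:[ 0.41 -0.28
[... 525 characters left out ...]
 -0.2   0.12]
15 -15 0:- 180:- 90:-
15 -30 0:[ 0.28 -0.18  0.3 ] 180:[ 0.28 -0.18  0.3 ] 90:[ 0.28 -0.18  0.3 ]
15 -45 0:[ 0.34 -0.17  0.38] 180:- 90:[ 0.34 -0.17  0.38]
-10 10 0:- 180:- 90:-
-10 0 0:- 180:- 90:-
-10 -15 0:- 180:- 90:-
-10 -30 0:- 180:- 90:-
-10 -45 0:[ 0.33 -0.05  0.38] 180:[ 0.33 -0.05  0.38] 90:[ 0.33 -0.05  0.38]
-40 10 0:[0.31 0.13 0.06] 180:[0.31 0.13 0.06] 90:[0.31 0.13 0.06]
-40 0 0:[0.31 0.14 0.12] 180:[0.31 0.14 0.12] 90:[0.31 0.14 0.12]
-40 -15 0:[0.32 0.13 0.22] 180:[0.32 0.13 0.22] 90:[0.32 0.13 0.22]
-40 -30 0:[0.35 0.1  0.3 ] 180:[0.35 0.1  0.3 ] 90:[0.35 0.1  0.3 ]
-40 -45 0:- 180:[0.39 0.07 0.38] 90:[0.39 0.07 0.38]
real	2m51.693s
user	2m52.122s
sys	0m0.088s
```

```bash
cat > sim.py <<'E'
from ik import *
VM=.7*np.array([2.57,2.57,3.14,3.14,3.14,3.14,3.14])/8
def row(j,m,w=.3,lam=.02):
    p,T=fk(j)[:2]; p=p+T@np.array(m[:3])/1e3; T=T@R.from_euler('z',m[3],degrees=True).as_matrix()
    lo=np.maximum(LO,j-VM)-1e-6; hi=np.minimum(HI,j+VM)+1e-6
    f=lambda q:np.hstack([fk(q)[0]-p,w*R.from_matrix(T.T@fk(q)[1]).as_rotvec(),lam*(q-j)])
    return least_squares(f,np.clip(j,lo+1e-5,hi-1e-5),bounds=(lo,hi),max_nfev=15).x
def run(j,ms,**k):
    for m in ms: j=row(j,m,**k)
    return j
def ang(j):
    p,T,e,w=fk(j); z=T[:,2]; return 'p',p.round(3),'yaw/pitch',np.degrees([np.arctan2(z[1],z[0]),np.arcsin(z[2])]).round(1),'x',T[:,0].round(2),'el',e.round(2),'w',w.round(2),'j',j.round(2)
E
python3 - <<'E'
from sim import *
segs=[(D[4][1],[[60,0,-20,0]]*4,'.163 .674 .740 z .106 .423 -.9 j3 .43'),
(D[5][1],[[60,0,-20,0]]*4,'.177 .721 .753 z .125 .518 -.846 j3 1.23'),
(D[10][1],[[0,25,-60,0]]*6,'.528 -.119 1.034 z .313 .947 .075'),
(D[12][1],[[0,50,-34,0]]*6,'.593 -.738 .498 z .718 .497 .486'),
([1.333,1.602,-.528,.057,-1.556,1.605,-.314],[[25,53,-8,0]]*6,'.4965 -.9721 .3597 z .882 -.024 .471')]
for j,ms,ref in segs:
    print('REF',ref)
    for w in (.1,.3,1):
        q=run(np.array(j),ms,w=w); p,T=fk(q)[:2]; print(w,p.round(3),T[:,2].round(3),q.round(2))
E
```

```text
REF .163 .674 .740 z .106 .423 -.9 j3 .43
0.1 [0.169 0.697 0.884] [ 0.197  0.725 -0.66 ] [-1.43  0.44  0.35  0.06 -0.25  1.8  -1.58]
0.3 [0.166 0.68  0.812] [ 0.146  0.582 -0.8  ] [-1.41  0.48  0.35  0.06 -0.28  1.96 -1.59]
1 [0.163 0.667 0.709] [ 0.087  0.351 -0.932] [-1.45  0.48  0.3   0.25 -0.2   2.05 -1.57]
REF .177 .721 .753 z .125 .518 -.846 j3 1.23
0.1 [0.19  0.791 0.937] [ 0.214  0.866 -0.451] [-1.42  0.49  0.43  0.06 -0.35  1.49 -1.58]
0.3 [0.184 0.766 0.851] [ 0.183  0.739 -0.649] [-1.42  0.52  0.47  0.06 -0.4   1.7  -1.58]
1 [0.174 0.725 0.737] [ 0.122  0.487 -0.865] [-1.41  0.58  0.52  0.06 -0.46  1.98 -1.58]
REF .528 -.119 1.034 z .313 .947 .075
0.1 [ 0.551 -0.165  1.084] [0.414 0.882 0.224] [ 0.87  0.67 -0.48  0.06 -1.56  1.65 -0.93]
0.3 [ 0.542 -0.15   1.059] [0.366 0.916 0.166] [ 0.86  0.67 -0.48  0.06 -1.56  1.72 -0.92]
1 [ 0.521 -0.122  1.016] [0.291 0.956 0.036] [ 0.83  0.66 -0.45  0.06 -1.56  1.86 -0.92]
REF .593 -.738 .498 z .718 .497 .486
0.1 [ 0.61  -0.916  0.491] [0.849 0.049 0.526] [ 1.25  1.49 -0.58  0.06 -1.56  1.31 -0.38]
0.3 [ 0.604 -0.835  0.495] [0.811 0.262 0.523] [ 1.25  1.48 -0.56  0.06 -1.56  1.51 -0.38]
1 [ 0.589 -0.694  0.498] [0.658 0.6   0.454] [ 1.2   1.46 -0.53  0.06 -1.56  1.84 -0.37]
REF .4965 -.9721 .3597 z .882 -.024 .471
0.1 [ 0.454 -1.176  0.308] [ 0.756 -0.577  0.311] [ 1.38  1.6  -0.55  0.06 -1.56  0.79 -0.33]
0.3 [ 0.472 -1.081  0.333] [ 0.857 -0.311  0.411] [ 1.4   1.61 -0.53  0.06 -1.56  1.12 -0.34]
1 [ 0.495 -0.922  0.372] [0.866 0.113 0.488] [ 1.38  1.6  -0.52  0.06 -1.56  1.53 -0.34]
```

```bash
nproc
cat > plan.py <<'E'
from sim import *
import sys
from multiprocessing import Pool
J0=np.array([1.385,1.604,-.531,.06,-1.555,1.398,-.34])
DIR=[np.array(d)/np.linalg.norm(d) for d in itertools.product((-1,0,1),repeat=3) if any(d)]
def bad(j):
    p,T,e,w=fk(j); h=p-.2*T[:,2]
    for q in (p,h,w,e,(e+w)/2):
        if q[2]<.2: return True
        if q[0]>.46 and -.35<q[1]<.4 and q[2]<.68: return True
        if q[0]>.8 or q[1]>.85: return True
    return np.hypot(*h[:2])<.25 or np.hypot(*w[:2])<.15
def ext(a):
    j,d,n=a
    for _ in range(n):
        T=fk(j)[1]; j=row(j,[*(T.T@d*62),0],w=.75)
        if bad(j): return None
    return j
def zerr(j,zt): return np.arccos(np.clip(fk(j)[1][:,2]@zt,-1,1))
if __name__=='__main__':
    zt=target(float(sys.argv[1]),float(sys.argv[2]),0)[:,2]; B=[(J0,[])]; seen=[]
    with Pool() as P:
        for depth in range(int(sys.argv[3])):
            acts=[(b,d) for b in B for d in DIR]
            out=P.map(ext,[(b[0],d,4) for b,d in acts],chunksize=4)
            C=[(zerr(j,zt),j,b[1]+[np.sign(d.round(3)).astype(int).tolist()]) for (b,d),j in zip(acts,out) if j is not None]
            C.sort(key=lambda c:c[0]); 
            B=[];
            for c in C:
                if all(np.linalg.norm(c[1]-b[0])>.25 for b in B): B.append((c[1],c[2]))
                if len(B)>=24: break
            print(depth,np.degrees(C[0][0]).round(1),C[0][2],*ang(C[0][1]),flush=True)
            if C[0][0]<.12: break
E
for a in "50 -8" "-40 -5"; do echo $a; OMP_NUM_THREADS=1 timeout 270 python3 plan.py $a 8; done
```

```text
4
50 -8
0 60.4 [[0, 1, 1]] p [ 0.503 -0.831  0.533] yaw/pitch [-0.1 28.2] x [-0.41 -0.5   0.76] el [-0.07 -0.4   0.49] w [ 0.18 -0.83  0.36] j [ 1.69  1.03 -0.76  1.   -1.56  1.25 -0.03]
1 59.7 [[0, 0, 1], [0, 1, 0]] p [ 0.507 -0.777  0.617] yaw/pitch [ 0.7 27.9] x [-0.4  -0.5   0.77] el [-0.1  -0.36  0.53] w [ 0.18 -0.78  0.45] j [ 1.79  0.91 -0.93  1.12 -1.51  1.15 -0.06]
2 52.9 [[0, 1, 1], [0, 1, 1], [0, 1, 0]] p [ 0.504 -0.526  0.691] yaw/pitch [ 7.3 24.7] x [-0.31 -0.49  0.81] el [-0.19 -0.21  0.62] w [ 0.17 -0.57  0.54] j [ 2.23  0.63 -1.38  1.64 -1.56  1.07  0.02]
3 44.4 [[0, 1, 1], [0, 1, 1], [0, 1, 0], [0, 1, 0]] p [ 0.515 -0.427  0.65 ] yaw/pitch [15.9 21.1] x [-0.21 -0.47  0.86] el [-0.17 -0.17  0.65] w [ 0.18 -0.52  0.52] j [ 2.28  0.52 -1.38  1.76 -1.56  1.21  0.05]
4 37.8 [[0, 1, 1], [0, 1, 1], [0, 1, 0], [0, 1, 0], [0, 1, 1]] p [ 0.549 -0.377  0.813] yaw/pitch [22.  17.8] x [-0.13 -0.44  0.89] el [-0.11 -0.12  0.69] w [ 0.22 -0.51  0.7 ] j [ 2.22  0.34 -1.38  1.48 -1.56  1.25 -0.29]
5 30.6 [[0, 1, 1], [0, 1, 1], [0, 1, 0], [0, 1, 0], [0, 1, 1], [0, 1, 0]] p [ 0.627 -0.
[... 1747 characters left out ...]
1, 0], [0, -1, 0]] p [ 0.402 -1.197  0.432] yaw/pitch [-41.1  20.3] x [-0.66 -0.4   0.64] el [ 0.05 -0.46  0.29] w [ 0.14 -0.97  0.3 ] j [ 1.42  1.48 -0.52  0.06 -1.56  0.73 -0.45]
6 23.7 [[1, -1, 1], [0, -1, 0], [0, -1, 0], [0, -1, 0], [0, -1, 0], [1, -1, 0], [1, -1, 0]] p [ 0.657 -1.133  0.421] yaw/pitch [-43.4  18.4] x [-0.66 -0.39  0.64] el [ 0.18 -0.43  0.29] w [ 0.4  -0.89  0.31] j [ 1.14  1.48 -0.73  0.06 -1.56  0.44 -0.19]
7 22.2 [[1, -1, 1], [0, -1, 0], [0, -1, 0], [0, -1, 0], [0, -1, 0], [1, -1, 0], [1, -1, 0], [1, -1, 0]] p [ 0.727 -1.108  0.409] yaw/pitch [-46.   16.4] x [-0.67 -0.39  0.63] el [ 0.21 -0.42  0.28] w [ 0.48 -0.85  0.3 ] j [ 1.06  1.49 -0.89  0.06 -1.56  0.32 -0.01]
```

```bash
cat > rows.py <<'E'
from sim import *
def gen(j,plan):
    out=[]
    for d,n in plan:
        d=np.array(d)/np.linalg.norm(d)
        for _ in range(n):
            m=(fk(j)[1].T@d*62).round().astype(int).tolist()+[0]; out+=m+[-1]; j=row(j,m,w=.75)
    print(out); print(*ang(j)); return j
E
python3 -c "
from rows import *
j=gen(np.array([1.385,1.604,-.531,.06,-1.555,1.398,-.34]),[((0,1,1),8)])
gen(j,[((0,1,0),8)])"
```

```text
[12, -58, 20, 0, -1, 12, -57, 20, 0, -1, 12, -57, 21, 0, -1, 12, -57, 21, 0, -1, 12, -57, 21, 0, -1, 12, -57, 21, 0, -1, 12, -57, 21, 0, -1, 12, -57, 21, 0, -1]
p [ 0.505 -0.66   0.71 ] yaw/pitch [-0.  28.2] x [-0.41 -0.5   0.77] el [-0.16 -0.28  0.59] w [ 0.18 -0.66  0.54] j [ 2.04  0.74 -1.23  1.4  -1.56  1.   -0.02]
[-31, -54, 0, 0, -1, -31, -54, 0, 0, -1, -31, -54, 3, 0, -1, -31, -54, 5, 0, -1, -30, -54, 7, 0, -1, -30, -53, 9, 0, -1, -30, -53, 12, 0, -1, -29, -53, 14, 0, -1]
p [ 0.518 -0.428  0.655] yaw/pitch [15.9 21. ] x [-0.21 -0.47  0.86] el [-0.17 -0.17  0.65] w [ 0.19 -0.52  0.52] j [ 2.27  0.52 -1.38  1.75 -1.56  1.2   0.04]
```

Emit:
{"method": "send_rows", "body": {"moves": [12, -58, 20, 0, -1, 12, -57, 20, 0, -1, 12, -57, 21, 0, -1, 12, -57, 21, 0, -1, 12, -57, 21, 0, -1, 12, -57, 21, 0, -1, 12, -57, 21, 0, -1, 12, -57, 21, 0, -1]}}

```text
clock: 16.42
tcp_pos: [0.4985, -0.6711, 0.6887]
orientation: [-0.212, 0.49, -0.144, 0.834]
force: [-0.8, -0.7, 1.0]
grip_width: 0.008
grip_force: 0.0
```

Emit:
{"method": "send_rows", "body": {"moves": [-31, -54, 0, 0, -1, -31, -54, 0, 0, -1, -31, -54, 3, 0, -1, -31, -54, 5, 0, -1]}}

```text
clock: 16.92
tcp_pos: [0.5004, -0.5167, 0.6672]
orientation: [-0.245, 0.535, -0.088, 0.803]
force: [0.8, 0.5, -0.4]
grip_width: 0.007
grip_force: 0.0
```

```bash
python3 -c "
from h import *; s,m=st()
from rows import *
j=np.array(s['joint_pos']); print(*ang(j))
j=gen(j,[((0,1,0),4),((0,1,1),4)])
j=gen(j,[((0,1,0),4),((-1,1,0),4)])
j=gen(j,[((-1,1,0),8)])"
```

```text
t 16.93 p [ 0.5004 -0.5167  0.6672] j [ 2.252  0.639 -1.381  1.681 -1.556  1.078  0.054] F [ 0.8  0.5 -0.4] g 0.01
x [-0.307 -0.488  0.817] y [ 0.299 -0.864 -0.404] z [0.904 0.121 0.411]
p [ 0.501 -0.518  0.667] yaw/pitch [ 7.6 24.3] x [-0.31 -0.49  0.82] el [-0.19 -0.21  0.62] w [ 0.17 -0.56  0.52] j [ 2.25  0.64 -1.38  1.68 -1.56  1.08  0.05]
[-30, -54, 7, 0, -1, -30, -53, 10, 0, -1, -30, -53, 12, 0, -1, -29, -53, 14, 0, -1, 17, -53, 27, 0, -1, 18, -52, 28, 0, -1, 18, -52, 29, 0, -1, 19, -51, 29, 0, -1]
p [ 0.532 -0.377  0.759] yaw/pitch [23.1 18.1] x [-0.13 -0.44  0.89] el [-0.12 -0.12  0.68] w [ 0.21 -0.51  0.64] j [ 2.25  0.37 -1.38  1.58 -1.56  1.3  -0.19]
[-27, -51, 23, 0, -1, -27, -50, 25, 0, -1, -26, -50, 27, 0, -1, -25, -49, 29, 0, -1, -16, -58, -15, 0, -1, -16, -58, -14, 0, -1, -16, -59, -12, 0, -1, -16, -59, -10, 0, -1]
p [ 0.501 -0.261  0.736] yaw/pitch [37.2 11. ] x [ 0.03 -0.35  0.94] el [-0.08 -0.06  0.71] w [ 0.21 -0.48  0.67] j [ 2.34  0.2  -1.38  1.61 -1.56  1.61 -0.23]
[-17, -59, -8, 0, -1, -17, -59, -7, 0, -1, -17, -59, -5, 0, -1, -17, -60, -3, 0, -1, -17, -60, -2, 0, -1, -17, -60, -1, 0, -1, -17, -60, 0, 0, -1, -17, -60, 1, 0, -1]
p [ 0.297 -0.257  0.654] yaw/pitch [46.7  9.5] x [ 0.09 -0.3   0.95] el [-0.12 -0.05  0.7 ] w [ 0.05 -0.52  0.59] j [ 2.64  0.27 -1.38  1.73 -1.38  2.05 -0.13]
```

```bash
sed -i 's/^J0=.*/J0=np.array([2.252,.639,-1.38,1.681,-1.556,1.078,.054])/; s/q\[2\]<.2:/q[2]<.14:/; s/-.35<q\[1\]/-.3<q[1]/' plan.py; OMP_NUM_THREADS=1 timeout 300 python3 plan.py 48 -12 8
```

```text
0 45.8 [[0, 1, 0]] p [ 0.503 -0.414  0.615] yaw/pitch [16.  21.2] x [-0.21 -0.47  0.86] el [-0.18 -0.17  0.65] w [ 0.17 -0.51  0.48] j [ 2.3   0.54 -1.38  1.83 -1.56  1.23  0.12]
1 38.9 [[0, 1, 0], [0, 1, 1]] p [ 0.532 -0.378  0.759] yaw/pitch [23.  18.1] x [-0.13 -0.44  0.89] el [-0.12 -0.12  0.68] w [ 0.21 -0.51  0.64] j [ 2.25  0.37 -1.38  1.58 -1.56  1.3  -0.19]
2 31.7 [[0, 1, 0], [0, 1, 1], [0, 1, 0]] p [ 0.599 -0.279  0.751] yaw/pitch [30.  14.3] x [-0.04 -0.39  0.92] el [-0.09 -0.11  0.7 ] w [ 0.29 -0.46  0.66] j [ 2.12  0.3  -1.38  1.58 -1.56  1.28 -0.18]
3 25.5 [[0, 1, 0], [0, 1, 1], [0, 1, 0], [-1, 1, 0]] p [ 0.499 -0.263  0.735] yaw/pitch [37. 11.] x [ 0.03 -0.35  0.94] el [-0.08 -0.06  0.71] w [ 0.21 -0.48  0.66] j [ 2.35  0.2  -1.38  1.61 -1.56  1.62 -0.23]
4 18.9 [[0, 1, 1], [0, 1, 0], [-1, 1, 0], [0, 1, 0], [-1, 1, -1]] p [ 0.504 -0.218  0.897] yaw/pitch [36.6  3.1] x [ 0.16 -0.3   0.94] el [-0.04 -0.02  0.72] w [ 0.21 -0.44  0.88] j [ 2.37  0.09 -1.38  1.23 -1.56  1.63 -0.66]
5 12.6 [[0, 1, 1], [0, 1, 0], [-1, 1, 0], [0, 1, 0], [-1, 1, -1], [-1, 1, 0]] p [ 0.401 -0.187  0.965] yaw/pitch [41.6 -1.2] x [ 0.23 -0.23  0.94] el [-0.06 -0.03  0.71] w [ 0.13 -0.43  0.97] j [ 2.44  0.12 -1.38  1.01 -1.56  1.83 -0.88]
6 6.1 [[0, 1, 1], [0, 1, 0], [-1, 1, 0], [-1, 1, 0], [0, 1, 0], [-1, 1, -1], [0, 1, -1]] p [ 0.341 -0.176  0.945] yaw/pitch [42.8 -8.7] x [ 0.34 -0.15  0.93] el [-0.05 -0.02  0.71] w [ 0.07 -0.42  1.  ] j [ 2.56  0.11 -1.38  0.95 -1.56  2.01 -0.93]
```

```bash
python3 -c "
from rows import *
j=np.array([2.252,.639,-1.38,1.681,-1.556,1.078,.054])
j=gen(j,[((0,1,1),4),((0,1,0),4)])
j=gen(j,[((-1,1,0),6)])"
```

```text
[14, -56, 23, 0, -1, 15, -55, 24, 0, -1, 16, -55, 24, 0, -1, 16, -54, 25, 0, -1, -29, -53, 13, 0, -1, -29, -53, 15, 0, -1, -28, -52, 17, 0, -1, -28, -52, 19, 0, -1]
p [ 0.583 -0.357  0.87 ] yaw/pitch [19.8 16. ] x [-0.11 -0.44  0.89] el [-0.09 -0.09  0.7 ] w [ 0.25 -0.48  0.77] j [ 2.18  0.26 -1.38  1.38 -1.56  1.17 -0.41]
[-14, -55, -25, 0, -1, -15, -55, -24, 0, -1, -16, -56, -23, 0, -1, -16, -56, -21, 0, -1, -17, -56, -20, 0, -1, -17, -57, -19, 0, -1]
p [ 0.416 -0.322  0.938] yaw/pitch [28.3  9.3] x [ 0.03 -0.38  0.93] el [-0.08 -0.04  0.71] w [ 0.1  -0.49  0.88] j [ 2.49  0.19 -1.38  1.19 -1.56  1.61 -0.7 ]
```

Emit:
{"method": "send_rows", "body": {"moves": [14, -56, 23, 0, -1, 15, -55, 24, 0, -1, 16, -55, 24, 0, -1, 16, -54, 25, 0, -1, -29, -53, 13, 0, -1, -29, -53, 15, 0, -1, -28, -52, 17, 0, -1, -28, -52, 19, 0, -1]}}

```text
clock: 17.92
tcp_pos: [0.5682, -0.3251, 0.8548]
orientation: [-0.3, 0.621, 0.016, 0.724]
force: [-0.2, 0.3, -0.6]
grip_width: 0.008
grip_force: 0.0
```

Emit:
{"method": "send_rows", "body": {"moves": [-14, -55, -25, 0, -1, -15, -55, -24, 0, -1, -16, -56, -23, 0, -1, -16, -56, -21, 0, -1, -17, -56, -20, 0, -1, -17, -57, -19, 0, -1]}}

```text
clock: 18.68
tcp_pos: [0.3571, -0.2905, 0.9006]
orientation: [-0.336, 0.67, 0.092, 0.655]
force: [0.0, 0.4, 0.8]
grip_width: 0.006
grip_force: 0.0
```

```bash
python3 -c "
from h import *; s,m=st()
from rows import *
j=np.array(s['joint_pos']); print(*ang(j))
a=gen(j,[((-1,1,0),2),((0,1,0),4)])
gen(a,[((-1,1,-1),4),((0,1,-1),4)])"
```

```text
t 18.68 p [ 0.3571 -0.2905  0.9006] j [ 2.577  0.189 -1.382  1.206 -1.555  1.827 -0.696] F [0.  0.4 0.8] g 0.01
x [ 0.124 -0.316  0.941] y [ 0.564 -0.758 -0.329] z [0.817 0.571 0.084]
p [ 0.357 -0.292  0.901] yaw/pitch [35.   4.8] x [ 0.12 -0.32  0.94] el [-0.09 -0.04  0.71] w [ 0.06 -0.5   0.87] j [ 2.58  0.19 -1.38  1.21 -1.56  1.83 -0.7 ]
[-19, -58, -11, 0, -1, -20, -58, -10, 0, -1, -18, -46, 37, 0, -1, -17, -46, 38, 0, -1, -16, -45, 39, 0, -1, -15, -45, 40, 0, -1]
p [ 0.319 -0.198  0.992] yaw/pitch [41.1 -2.4] x [ 0.25 -0.22  0.94] el [-0.08 -0.04  0.71] w [ 0.04 -0.44  1.01] j [ 2.5   0.18 -1.38  0.9  -1.56  1.92 -0.98]
[-50, -36, -2, 0, -1, -50, -36, 0, 0, -1, -50, -36, 1, 0, -1, -50, -36, 2, 0, -1, -49, -16, 34, 0, -1, -49, -16, 35, 0, -1, -48, -16, 36, 0, -1, -48, -15, 36, 0, -1]
p [ 0.348 -0.186  0.894] yaw/pitch [46.7 -7.2] x [ 0.33 -0.15  0.93] el [-0.05 -0.01  0.71] w [ 0.1  -0.45  0.94] j [ 2.56  0.1  -1.38  1.09 -1.56  2.05 -0.79]
```

Emit:
{"method": "send_rows", "body": {"moves": [-19, -58, -11, 0, -1, -20, -58, -10, 0, -1, -18, -46, 37, 0, -1, -17, -46, 38, 0, -1, -16, -45, 39, 0, -1, -15, -45, 40, 0, -1]}}

```text
clock: 19.42
tcp_pos: [0.3111, -0.1799, 0.9799]
orientation: [-0.35, 0.723, 0.154, 0.576]
force: [-0.0, -0.4, 1.1]
grip_width: 0.007
grip_force: 0.0
```

Emit:
{"method": "send_rows", "body": {"moves": [-50, -36, -2, 0, -1, -50, -36, 0, 0, -1, -50, -36, 1, 0, -1]}}

```text
clock: 19.8
tcp_pos: [0.2682, -0.1811, 0.9746]
orientation: [-0.356, 0.727, 0.166, 0.563]
force: [-0.2, 0.3, -0.1]
grip_width: 0.006
grip_force: 0.0
```

```bash
cat > go.py <<'E'
from rows import *
# straight-line rows to world point, holding orientation; turn spread over rows
def goto(j,p,n,turn=0):
    out=[]
    for k in range(n):
        d=(np.array(p)-fk(j)[0])/(n-k); m=(fk(j)[1].T@d*1e3).round(1).tolist()+[round(turn/n,1)]
        out+=m+[-1]; j=row(j,m,w=.75)
    print(out,*ang(j)); return j
E
python3 -c "
from h import *; s,m=st()
from go import *
j=np.array(s['joint_pos']); print(*ang(j))
j=goto(j,[.42,-.26,.60],6)
j=goto(j,[.45,-.26,.25],7,-18)
j=goto(j,[.47,-.24,.10],4)
j=goto(j,[.59,-.11,.11],4)
j=goto(j,[.59,-.11,.25],8)
"
```

```text
t 19.8 p [ 0.2682 -0.1811  0.9746] j [ 2.526  0.207 -1.382  0.864 -1.556  2.053 -1.021] F [-0.2  0.3 -0.1] g 0.01
x [ 0.311 -0.16   0.937] y [ 0.642 -0.691 -0.331] z [ 0.7    0.705 -0.112]
p [ 0.268 -0.182  0.976] yaw/pitch [45.2 -6.5] x [ 0.31 -0.16  0.94] el [-0.09 -0.04  0.71] w [ 0.01 -0.44  1.02] j [ 2.53  0.21 -1.38  0.86 -1.56  2.05 -1.02]
[-48.7, 46.0, 15.6, 0.0, -1, -50.9, 44.2, 16.3, 0.0, -1, -52.1, 42.9, 16.8, 0.0, -1, -52.2, 42.8, 16.8, 0.0, -1, -52.2, 43.0, 16.8, 0.0, -1, -52.4, 43.4, 16.8, 0.0, -1] p [ 0.42 -0.26  0.6 ] yaw/pitch [45.5 -6.6] x [ 0.31 -0.16  0.94] el [-0.1  -0.08  0.7 ] w [ 0.16 -0.52  0.64] j [ 2.32  0.27 -1.29  1.6  -1.17  1.79 -0.2 ]
[-45.5, 19.4, 8.7, -2.6, -1, -46.3, 17.4, 8.8, -2.6, -1, -47.1, 15.3, 8.7, -2.6, -1, -47.8, 13.2, 8.8, -2.6, -1, -48.4, 11.1, 8.8, -2.6, -1, -48.9, 8.9, 8.8, -2.6, -1, -49.5, 6.7, 8.8, -2.6, -1] p [ 0.45 -0.26  0.25] yaw/pitch [45.4 -6.6] x [0.1  0.07 0.99] el [-0.15 -0.28  0.59] w [ 0.19 -0.52  0.29] j [ 2.01  0.75 -1.03  1.91 -0.79  1.35  0.58]
[-36.5, 0.9, 11.4, 0.0, -1, -36.5, 1.0, 11.4, 0.0, -1, -36.5, 1.0, 11.4, 0.0, -1, -36.6, 1.0, 11.5, 0.0, -1] p [ 0.47 -0.24  0.1 ] yaw/pitch [45.4 -6.7] x [0.1  0.07 0.99] el [-0.13 -0.37  0.5 ] w [ 0.21 -0.5   0.14] j [ 1.87  1.   -0.88  1.92 -0.68  1.18  0.75]
[7.5, -1.6, 43.6, 0.0, -1, 7.5, -1.6, 43.7, 0.0, -1, 7.6, -1.6, 43.7, 0.0, -1, 7.5, -1.7, 43.9, 0.0, -1] p [ 0.59 -0.11  0.11] yaw/pitch [45.5 -6.7] x [0.1  0.07 0.99] el [-0.06 -0.4   0.48] w [ 0.33 -0.37  0.15] j [ 1.68  1.05 -1.02  2.03 -0.86  0.85  0.81]
[17.4, -0.4, -2.0, 0.0, -1, 17.4, -0.4, -2.0, 0.0, -1, 17.4, -0.4, -2.0, 0.0, -1, 17.4, -0.4, -2.0, 0.0, -1, 17.4, -0.4, -2.1, 0.0, -1, 17.4, -0.5, -2.0, 0.0, -1, 17.5, -0.5, -2.1, 0.0, -1, 17.6, -0.5, -2.1, 0.0, -1] p [ 0.59 -0.11  0.25] yaw/pitch [45.5 -6.6] x [0.1  0.07 0.99] el [-0.1  -0.33  0.57] w [ 0.33 -0.37  0.29] j [ 1.8   0.8  -1.22  2.04 -0.95  0.94  0.6 ]
```

Emit:
{"method": "send_rows", "body": {"moves": [-49, 46, 15, 0, -1, -51, 44, 16, 0, -1, -52, 43, 17, 0, -1, -52, 43, 17, 0, -1, -52, 43, 17, 0, -1, -52, 43, 17, 0, -1]}}

```text
clock: 20.55
tcp_pos: [0.4245, -0.2445, 0.6441]
orientation: [-0.358, 0.722, 0.162, 0.57]
force: [-0.4, 0.6, 1.3]
grip_width: 0.005
grip_force: 0.0
```

Emit:
{"method": "send_rows", "body": {"moves": [-45, 19, 9, -2.6, -1, -46, 17, 9, -2.6, -1, -47, 15, 9, -2.6, -1, -48, 13, 9, -2.6, -1, -48, 11, 9, -2.6, -1, -49, 9, 9, -2.6, -1]}}

```text
clock: 21.3
tcp_pos: [0.4558, -0.2396, 0.3456]
orientation: [-0.277, 0.692, 0.259, 0.614]
force: [-1.5, -0.6, 0.3]
grip_width: 0.005
grip_force: 0.0
```

```bash
cat > look.py <<'E'
from h import *
import sys
s,m=st(); img=robot.get_image('wrist'); cv2.imwrite(f'pics/{sys.argv[1]}.png',img)
p=robot.camera_params('wrist'); T=np.eye(4); T[:3,:3]=m; T[:3,3]=s['tcp_pos']; C=T@np.array(p['T_tool_cam']); K=np.array(p['intrinsics'])
def wray(uv):
    d=np.linalg.inv(K)@[uv[0],uv[1],1.]; return C[:3,3],C[:3,:3]@np.array([d[0],-d[1],-d[2]])
def wproj(X):
    c=np.linalg.inv(C)@np.append(X,1); q=K@np.array([c[0],-c[1],-c[2]]); return q[:2]/q[2]
def tri(rs):
    A=[];B=[]
    for o,d in rs:
        d=d/np.linalg.norm(d); M=np.eye(3)-np.outer(d,d); A.append(M);B.append(M@o)
    x,r=np.linalg.lstsq(np.vstack(A),np.hstack(B),rcond=None)[:2]; return x.round(4),r
robot.get_image('top');robot.get_image('scene')
for q in ('mark','right_window'):
    W={c:robot.pinpoint(q,c) for c in('wrist','top','scene')}
    print(q,{c:[(x['at'],round(x['score'],2)) for x in w[:2]] for c,w in W.items()})
    rs=[wray(W['wrist'][0]['at'])] if W['wrist'] else []
    rs+=[ray(c,W[c][0]['at']) for c in ('top','scene') if W[c] and W[c][0]['score']>.5]
    if len(rs)>1: print(tri(rs))
E
python3 look.py w1
```

```text
t 21.3 p [ 0.4558 -0.2396  0.3456] j [ 2.09   0.569 -1.137  1.922 -0.938  1.439  0.455] F [-1.5 -0.6  0.3] g 0.0
x [0.112 0.02  0.994] y [ 0.699 -0.712 -0.065] z [ 0.706  0.702 -0.094]
mark {'wrist': [([276.8, 240.6], 0.67)], 'top': [([251.4, 200.6], 0.47)], 'scene': [([334.3, 170.5], 0.47)]}
right_window {'wrist': [([318.8, 352.8], 0.97), ([241.2, 288.4], 0.27)], 'top': [([315.2, 209.7], 0.82), ([446.8, 197.2], 0.53)], 'scene': [([338.5, 233.5], 0.85), ([250.3, 277.5], 0.3)]}
(array([ 0.5823, -0.0916,  0.1468]), array([1.24414827e-05]))
```

View pics/w1.png

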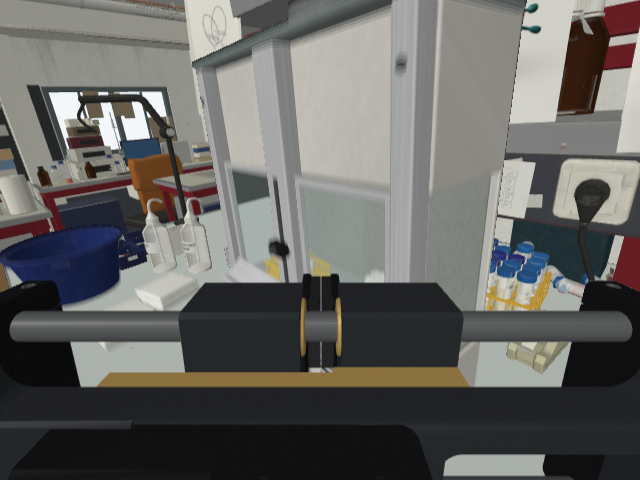

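The wrist view shows the mark at (278,248). The gripper's wide rails hide the lip.

```bash
cat > mk.py <<'E'
import sys; sys.argv=['','w2']
from look import *
print('mark3',tri([wray((278,247)),ray('top',(253,201)),ray('scene',(334.3,172))]))
print('mark ts',tri([ray('top',(253,201)),ray('scene',(334.3,172))]),'wt',tri([wray((278,247)),ray('top',(253,201))]))
for M in ([.616,.0176,.245],[.616,.0176,.255],[.616,.0176,.265]): print(wproj(np.array(M)),proj('scene',M),proj('top',M))
w=[.5823,-.0916,.1468]; print(wproj(np.array(w)),proj('scene',w),proj('top',w))
from go import *
j=np.array(s['joint_pos'])
ex=np.array([.9925,-.1227]);ey=np.array([.1227,.9925]);O=np.array([.6338,.0154])
tip=O-.023*ex-.130*ey; print('tip',tip)
pre=tip-.12*np.array([.709,.705])
j=goto(j,[*pre,.112],5); j=goto(j,[*tip,.112],3); j=goto(j,[*tip,.125],2)
E
python3 mk.py
```

```text
t 21.75 p [ 0.4553 -0.2404  0.3483] j [ 2.094  0.564 -1.139  1.92  -0.94   1.443  0.452] F [-0.   0.6  0.1] g 0.01
x [0.113 0.021 0.993] y [ 0.698 -0.713 -0.064] z [ 0.707  0.701 -0.095]
mark {'wrist': [], 'top': [([252.5, 201.2], 0.69)], 'scene': [([337.7, 234.4], 0.72), ([335.5, 172.4], 0.44)]}
(array([0.6529, 0.027 , 0.0876]), array([0.00047306]))
right_window {'wrist': [([322.1, 355.2], 0.68), ([238.4, 290.7], 0.21)], 'top': [([313.2, 204.7], 0.59)], 'scene': [([338.5, 232.1], 0.61)]}
(array([ 0.5877, -0.0915,  0.1468]), array([0.00011873]))
mark3 (array([0.6193, 0.0175, 0.2573]), array([6.50270129e-06]))
mark ts (array([0.6189, 0.0177, 0.2586]), array([2.55858813e-06])) wt (array([0.6194, 0.0178, 0.2556]), array([1.24221953e-06]))
[276.5746736  254.53005982] [332.71336876 177.71249409] [254.52329617 203.55862462]
[275.81677554 248.29968027] [332.76198551 173.71707125] [253.84533475 202.22200654]
[275.04747814 241.97559124] [332.81100251 169.68875476] [253.15402731 200.85907645]
[317.12803302 352.23472905] [338.55510819 234.36324012] [315.63516984 209.15727363]
tip [ 0.5950215 -0.1108029]
[-45.5, 4.0, 18.6, 0.0, -1, -45.5, 4.1, 18.6, 0.0, -1, -45.6, 4.1, 18.7, 0.0, -1, -45.7, 4.1, 18.7, 0.0, -1, -45.8, 4.2, 18.7, 0.0, -1] p [ 0.51  -0.195  0.112] yaw/pitch [44.7 -5.5] x [0.11 0.02 0.99] el [-0.11 -0.37  0.51] w [ 0.25 -0.45  0.15] j [ 1.8   0.98 -0.9   1.99 -0.8   1.1   0.76]
[3.8, -0.3, 39.8, 0.0, -1, 3.7, -0.3, 39.9, 0.0, -1, 3.7, -0.3, 40.1, 0.0, -1] p [ 0.595 -0.111  0.112] yaw/pitch [44.8 -5.5] x [0.11 0.02 0.99] el [-0.05 -0.4   0.48] w [ 0.33 -0.37  0.15] j [ 1.65  1.04 -0.99  2.03 -0.92  0.87  0.82]
[6.5, -0.4, -0.6, 0.0, -1, 6.4, -0.4, -0.5, 0.0, -1] p [ 0.595 -0.111  0.125] yaw/pitch [44.8 -5.5] x [0.11 0.02 0.99] el [-0.06 -0.4   0.49] w [ 0.33 -0.37  0.16] j [ 1.66  1.01 -1.01  2.03 -0.93  0.87  0.8 ]
```

```bash
python3 -c "
from h import *
for uv in ((420,183),(433,215),(486,190),(470,162),(390,267)):
    o,d=ray('top',uv); print(uv,(o+d*(.06-o[2])/d[2]).round(3))
print(robot.get_state()['clock'])"
```

```text
(420, 183) [ 0.563 -0.339  0.06 ]
(433, 215) [ 0.484 -0.333  0.06 ]
(486, 190) [ 0.488 -0.467  0.06 ]
(470, 162) [ 0.562 -0.465  0.06 ]
(390, 267) [ 0.418 -0.195  0.06 ]
22.2
```

```bash
python3 -c "
from h import *; s,m=st()
from go import *
j=np.array(s['joint_pos']); 
j=goto(j,[.48,-.10,.110],6); j=goto(j,[.596,-.1125,.110],4); j=goto(j,[.596,-.1125,.128],3)"
```

```text
t 22.2 p [ 0.455  -0.2399  0.347 ] j [ 2.093  0.566 -1.138  1.922 -0.939  1.442  0.452] F [ 0.5 -0.5 -0.4] g 0.01
x [0.113 0.019 0.993] y [ 0.698 -0.713 -0.066] z [ 0.707  0.701 -0.093]
[-38.3, -11.3, 23.1, 0.0, -1, -38.3, -11.2, 23.1, 0.0, -1, -38.4, -11.2, 23.1, 0.0, -1, -38.4, -11.3, 23.1, 0.0, -1, -38.5, -11.2, 23.2, 0.0, -1, -38.7, -11.2, 23.3, 0.0, -1] p [ 0.48 -0.1   0.11] yaw/pitch [44.8 -5.4] x [0.11 0.02 0.99] el [-0.13 -0.36  0.53] w [ 0.22 -0.36  0.14] j [ 1.86  0.93 -0.94  2.21 -0.88  0.99  0.89]
[3.2, 22.5, 18.3, 0.0, -1, 3.2, 22.5, 18.4, 0.0, -1, 3.1, 22.5, 18.4, 0.0, -1, 3.1, 22.6, 18.4, 0.0, -1] p [ 0.596 -0.112  0.11 ] yaw/pitch [44.8 -5.4] x [0.11 0.02 0.99] el [-0.05 -0.4   0.49] w [ 0.34 -0.37  0.14] j [ 1.64  1.03 -0.97  2.02 -0.94  0.88  0.83]
[6.0, -0.4, -0.5, 0.0, -1, 6.0, -0.3, -0.6, 0.0, -1, 5.9, -0.4, -0.5, 0.0, -1] p [ 0.596 -0.112  0.128] yaw/pitch [44.8 -5.4] x [0.11 0.02 0.99] el [-0.05 -0.39  0.5 ] w [ 0.34 -0.37  0.16] j [ 1.65  0.99 -0.99  2.03 -0.95  0.89  0.8 ]
```

Emit:
{"method": "send_rows", "body": {"moves": [-38, -11, 23, 0, -1, -38, -11, 23, 0, -1, -38, -11, 23, 0, -1, -39, -11, 23, 0, -1, -39, -11, 23, 0, -1, -39, -11, 23, 0, -1, 0, 0, 0, 0, -1]}}

```text
clock: 23.08
tcp_pos: [0.4797, -0.0978, 0.1084]
orientation: [-0.28, 0.692, 0.258, 0.614]
force: [-0.7, 0.7, 0.6]
grip_width: 0.005
grip_force: 0.0
```

```bash
python3 -c "
from h import *; s,m=st()
from go import *
j=np.array(s['joint_pos']); 
j=goto(j,[.596,-.1125,.110],4)"
```

```text
t 23.07 p [ 0.4797 -0.0978  0.1084] j [ 1.853  0.939 -0.936  2.205 -0.875  0.99   0.897] F [-0.7  0.7  0.6] g 0.01
x [0.114 0.013 0.993] y [ 0.7   -0.71  -0.071] z [ 0.705  0.704 -0.09 ]
[3.8, 22.8, 17.9, 0.0, -1, 3.8, 22.8, 17.9, 0.0, -1, 3.8, 22.8, 17.9, 0.0, -1, 3.7, 22.9, 17.9, 0.0, -1] p [ 0.596 -0.112  0.11 ] yaw/pitch [45.  -5.2] x [0.11 0.01 0.99] el [-0.04 -0.4   0.49] w [ 0.34 -0.37  0.14] j [ 1.64  1.03 -0.97  2.02 -0.94  0.89  0.83]
```

Emit:
{"method": "send_rows", "body": {"moves": [4, 23, 18, 0, -1, 4, 23, 18, 0, -1, 4, 23, 18, 0, -1, 4, 23, 18, 0, -1, 0, 0, 0, 0, -1]}}

```text
clock: 23.7
tcp_pos: [0.5993, -0.1165, 0.1145]
orientation: [-0.276, 0.692, 0.26, 0.615]
force: [-0.9, -0.2, -0.7]
grip_width: 0.004
grip_force: 0.0
```

```bash
python3 -c "
from h import *; s,m=st()
i=robot.get_image('scene')[140:340,250:450]; cv2.imwrite('pics/s1.png',cv2.resize(i,None,fx=3,fy=3,interpolation=cv2.INTER_CUBIC))"
```

```text
t 23.7 p [ 0.5993 -0.1165  0.1145] j [ 1.635  1.023 -0.973  2.012 -0.939  0.891  0.821] F [-0.9 -0.2 -0.7] g 0.0
x [0.109 0.02  0.994] y [ 0.699 -0.713 -0.062] z [ 0.707  0.701 -0.092]
```

View pics/s1.png

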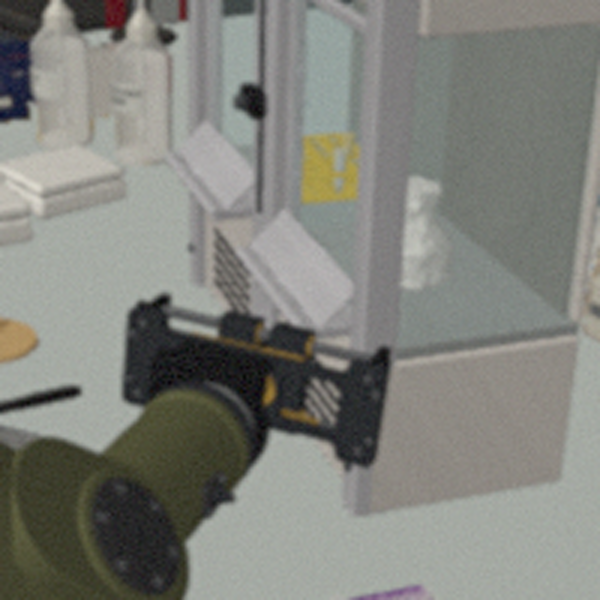

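The hand is under the right lip, with the rails in front of it and clear of the cowl at about (300,265). Next I push up.

Emit:
{"method": "send_rows", "body": {"moves": [6, -0.4, -0.6, 0, -1, 6, -0.4, -0.6, 0, -1, 6, -0.4, -0.6, 0, -1, 6, -0.4, -0.6, 0, -1]}}

```text
clock: 24.25
tcp_pos: [0.5967, -0.1157, 0.1357]
orientation: [-0.277, 0.693, 0.259, 0.613]
force: [-1.8, -1.0, -4.4]
grip_width: 0.005
grip_force: 2.1
```

Emit:
{"method": "send_rows", "body": {"moves": [13, -0.8, -1.2, 0, -1, 14, -0.9, -1.3, 0, -1, 14, -0.9, -1.3, 0, -1, 14, -0.9, -1.3, 0, -1, 14, -0.9, -1.3, 0, -1]}}

```text
clock: 24.88
tcp_pos: [0.5973, -0.1153, 0.2066]
orientation: [-0.277, 0.693, 0.259, 0.614]
force: [-3.3, -1.5, -5.0]
grip_width: 0.005
grip_force: 2.6
```

```bash
cat > chk.py <<'E'
from h import *
s,m=st(); z=s['tcp_pos'][2]
for c in ('scene','top'): robot.get_image(c)
W=[robot.pinpoint('right_window',c) for c in ('scene','top')]
print([[(x['at'],round(x['score'],2)) for x in w[:2]] for w in W])
# height from each view with known lip (x,y)
for X in ([.5823,-.0916],[.5855,-.0916]):
    for c,w in zip(('scene','top'),W):
        if w:
            zs=np.linspace(.12,.3,361); e=[abs(proj(c,[*X,q])[1]-w[0]['at'][1]) for q in zs]; print(c,zs[int(np.argmin(e))].round(4))
i=robot.get_image('scene')[130:280,270:430]; cv2.imwrite('pics/s%d.png'%(z*1e4),cv2.resize(i,None,fx=4,fy=4,interpolation=cv2.INTER_CUBIC)); print('s%d'%(z*1e4))
E
python3 chk.py
```

```text
t 24.88 p [ 0.5973 -0.1153  0.2066] j [ 1.712  0.846 -1.093  2.038 -0.997  0.946  0.685] F [-3.3 -1.5 -5. ] g 0.0
x [0.113 0.019 0.993] y [ 0.699 -0.712 -0.066] z [ 0.707  0.701 -0.094]
[[([337.4, 198.5], 0.97)], [([314.4, 196.0], 0.81)]]
scene 0.234
top 0.25
scene 0.2335
top 0.2395
s2066
```

Emit:
{"method": "send_rows", "body": {"moves": [9, -0.6, -0.9, 0, -1, 7, -0.4, -0.6, 0, -1, 0, 0, 0, 0, -1, 0, 0, 0, 0, -1]}}

```text
clock: 25.62
tcp_pos: [0.5976, -0.1154, 0.2225]
orientation: [-0.277, 0.692, 0.259, 0.614]
force: [-0.4, 0.8, 0.4]
grip_width: 0.005
grip_force: 0.0
```

```bash
python3 chk.py; python3 -c "
from h import *
print('mark',[[(x['at'],round(x['score'],2)) for x in robot.pinpoint('mark',c)[:2]] for c in ('scene','top')]); print('lw',[[(x['at'],round(x['score'],2)) for x in robot.pinpoint('left_window',c)[:1]] for c in ('scene',)])
st(); 
for z in (.245,.25,.255,.26): print(z,proj('scene',[.5838,-.0916,z]),proj('scene',[.6175,.0176,z]))"; ls -t pics|head -1
```

```text
t 25.62 p [ 0.5976 -0.1154  0.2225] j [ 1.726  0.819 -1.114  2.037 -1.008  0.958  0.662] F [-0.4  0.8  0.4] g 0.0
x [0.112 0.018 0.994] y [ 0.699 -0.712 -0.066] z [ 0.707  0.702 -0.092]
[[([340.8, 191.6], 0.55)], [([314.7, 192.5], 0.85)]]
scene 0.25
top 0.2745
scene 0.2495
top 0.264
s2225
mark [[([335.4, 171.3], 0.55), ([309.2, 202.7], 0.52)], [([250.2, 199.3], 0.49)]]
lw [[([312.9, 202.5], 0.8)]]
t 26.02 p [ 0.5975 -0.1154  0.2218] j [ 1.725  0.819 -1.113  2.038 -1.007  0.957  0.662] F [-0.3 -0.2 -0.3] g 0.01
x [0.113 0.018 0.993] y [ 0.699 -0.713 -0.066] z [ 0.707  0.701 -0.093]
0.245 [339.95685573 193.67630227] [333.27771021 177.63676913]
0.25 [339.99994329 191.51400549] [333.3031111  175.64394363]
0.255 [340.04322566 189.34193213] [333.32861607 173.64295239]
0.26 [340.08670417 187.16001576] [333.35422577 171.6337451 ]
s2225.png
```

View pics/s2225.png

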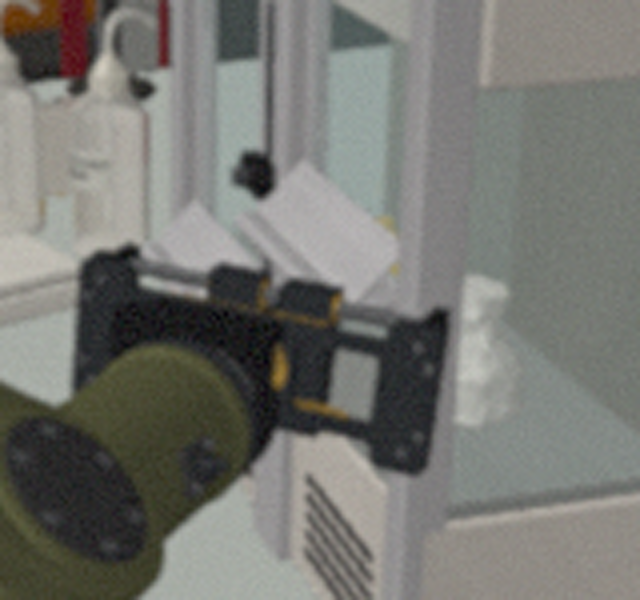

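```bash
python3 - <<'E'
from h import *
ex=np.array([.9925,-.1227]);ey=np.array([.1227,.9925]);O=np.array([.6355,.0158])
c=lambda hx,hy,z: ((proj('scene',[*(O+hx*ex+hy*ey),z])-[270,130])*4+1.5).round(0)
for z in (.24,.245,.25,.255,.26): print(z,'Lfront',c(-.038,-.033,z),'lip top L',c(-.032,-.033,z+.005),'cowltopL',c(-.002,-.033,z+.035),'cowltopR',c(-.002,-.192,z+.035),'cowl botR',c(-.03,-.192,z+.005),'mark',c(-.018,0,z))
# same check on initial image, shut-ish: crop b offsets
d=lambda hx,hy,z: ((proj('scene',[*(O+hx*ex+hy*ey),z])-[270,120])*3+1).round(0)
for z in (.143,.147,.151): print(z,'Lfront',d(-.038,-.033,z),'cowltopL',d(-.002,-.033,z+.035),'cowltopR',d(-.002,-.192,z+.035))
E
python3 - <<'E'
import cv2
a=cv2.imread('pics/scene0.png')[200:260,325:375]; b=cv2.imread('pics/s2225.png')[140:320,180:440]
a=cv2.resize(a,None,fx=7,fy=7,interpolation=cv2.INTER_CUBIC); b=cv2.resize(b,None,fx=1.7,fy=1.7,interpolation=cv2.INTER_CUBIC)
h=max(a.shape[0],b.shape[0]); import numpy as np
o=np.zeros((h,a.shape[1]+b.shape[1],3),np.uint8); o[:a.shape[0],:a.shape[1]]=a; o[:b.shape[0],a.shape[1]:]=b; print(a.shape,b.shape); cv2.imwrite('pics/cmp.png',o)
E
```

```text
0.24 Lfront [239. 220.] lip top L [249. 211.] cowltopL [298. 157.] cowltopR [399. 245.] cowl botR [345. 305.] mark [254. 200.]
0.245 Lfront [239. 211.] lip top L [249. 202.] cowltopL [298. 148.] cowltopR [399. 235.] cowl botR [345. 296.] mark [255. 192.]
0.25 Lfront [239. 203.] lip top L [249. 194.] cowltopL [299. 140.] cowltopR [400. 226.] cowl botR [345. 287.] mark [255. 184.]
0.255 Lfront [239. 195.] lip top L [249. 186.] cowltopL [299. 132.] cowltopR [400. 216.] cowl botR [346. 278.] mark [255. 176.]
0.26 Lfront [239. 187.] lip top L [249. 178.] cowltopL [299. 123.] cowltopR [401. 207.] cowl botR [346. 269.] mark [255. 168.]
0.143 Lfront [178. 308.] cowltopL [221. 264.] cowltopR [292. 343.]
0.147 Lfront [178. 304.] cowltopL [221. 259.] cowltopR [293. 338.]
0.151 Lfront [178. 299.] cowltopL [221. 254.] cowltopR [293. 333.]
(420, 350, 3) (306, 442, 3)
```

View pics/cmp.png

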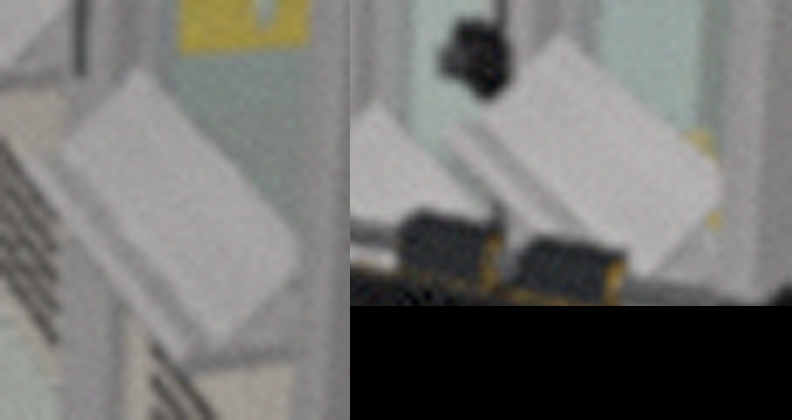

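Emit:
{"method": "send_rows", "body": {"moves": [-20, 1.3, 1.9, 0, -1, -20, 1.3, 1.9, 0, -1, 0, 0, 0, 0, -1]}}

```text
clock: 26.4
tcp_pos: [0.5969, -0.115, 0.1795]
orientation: [-0.278, 0.693, 0.258, 0.613]
force: [0.5, 0.5, 0.8]
grip_width: 0.005
grip_force: 0.0
```

```bash
cat > fin.py <<'E'
from h import *
ex=np.array([.9925,-.1227]);ey=np.array([.1227,.9925]);O=np.array([.6355,.0158])
s,m=st(); i=robot.get_image('scene'); cv2.imwrite('pics/f%d.png'%(s['clock']*100),i); w=robot.pinpoint('right_window','scene'); k=robot.pinpoint('mark','scene')
print([(x['at'],round(x['score'],2)) for x in w[:2]],[(x['at'],round(x['score'],2)) for x in k[:2]])
# patch lift: match cowl patch of scene0 (right lip+cowl upper part) in the new picture
a=cv2.imread('pics/scene0.png'); t=a[206:240,334:370]
r=cv2.matchTemplate(i[120:250,320:385],t,cv2.TM_CCOEFF_NORMED); _,v,_,l=cv2.minMaxLoc(r); y=l[1]
c=r[:,l[0]]; sub=0 if y in(0,len(c)-1) else (c[y-1]-c[y+1])/(2*(c[y-1]-2*c[y]+c[y+1]))
dv=120+y+sub-206; print('patch',v.round(2),l[0]+320-334,dv)
P=lambda hx,hy,z:proj('scene',[*(O+hx*ex+hy*ey),z])[1]
for z0 in (.1455,.147):
    zs=np.linspace(.2,.3,1001); e=[P(-.015,-.1125,z+.02)-P(-.015,-.1125,z0+.02)-dv for z in zs]; print('lip z',z0,zs[np.argmin(np.abs(e))])
E
python3 fin.py
```

```text
t 26.4 p [ 0.5969 -0.115   0.1795] j [ 1.688  0.897 -1.056  2.037 -0.981  0.928  0.724] F [0.5 0.5 0.8] g 0.0
x [0.115 0.016 0.993] y [ 0.698 -0.712 -0.07 ] z [ 0.707  0.702 -0.093]
[([340.4, 192.9], 0.86), ([381.9, 383.5], 0.64)] [([335.3, 170.8], 0.65)]Traceback (most recent call last):
  File "fin.py", line 9, in <module>
    dv=120+y+sub-206; print('patch',v.round(2),l[0]+320-334,dv)
                                    ^^^^^^^
AttributeError: 'float' object has no attribute 'round'
```

```bash
cat > off.py <<'E'
from h import *
ex=np.array([.9925,-.1227]);ey=np.array([.1227,.9925]);O=np.array([.6355,.0158])
i=cv2.imread('pics/f2639.png') if __import__('os').path.exists('pics/f2639.png') else cv2.imread('pics/f2640.png')
a=cv2.imread('pics/scene0.png')
P=lambda hx,hy,z:proj('scene',[*(O+hx*ex+hy*ey),z])[1]
for (r0,r1,c0,c1) in ((206,240,334,370),(205,248,326,372),(214,248,326,356)):
    t=a[r0:r1,c0:c1]; r=cv2.matchTemplate(i[120:260,315:385],t,cv2.TM_CCOEFF_NORMED); _,v,_,l=cv2.minMaxLoc(r); y=l[1]
    c=r[:,l[0]]; sub=(c[y-1]-c[y+1])/(2*(c[y-1]-2*c[y]+c[y+1])); dv=120+y+sub-r0
    zs=np.linspace(.2,.3,1001); print(round(v,2),l[0]+315-c0,round(dv,2),[zs[np.argmin([abs(P(-.02,-.1125,z+.015)-P(-.02,-.1125,z0+.015)-dv) for z in zs])].round(4) for z0 in (.1455,.147)])
for z in (.24,.245,.25,.255): print(z,'Lfront',proj('scene',[*(O-.038*ex-.033*ey),z]).round(1),'Rfront',proj('scene',[*(O-.038*ex-.192*ey),z]).round(1),'mark',P(-.018,0,z).round(1))
cv2.imwrite('pics/fz.png',cv2.resize(i[160:235,310:400],None,fx=7,fy=7,interpolation=cv2.INTER_CUBIC))
E
ls pics; python3 off.py
```

```text
a.png
b.png
cmp.png
f2640.png
s1.png
s2066.png
s2225.png
scene0.png
top0.png
w1.png
w2.pngTraceback (most recent call last):
  File "off.py", line 9, in <module>
    zs=np.linspace(.2,.3,1001); print(round(v,2),l[0]+315-c0,round(dv,2),[zs[np.argmin([abs(P(-.02,-.1125,z+.015)-P(-.02,-.1125,z0+.015)-dv) for z in zs])].round(4) for z0 in (.1455,.147)])
                                                                                                                  ~^^^^^^^^^^^^^^^^^^^^^
  File "off.py", line 5, in <lambda>
    P=lambda hx,hy,z:proj('scene',[*(O+hx*ex+hy*ey),z])[1]
                     ~~~~^^^^^^^^^^^^^^^^^^^^^^^^^^^^^^
  File "h.py", line 6, in proj
    p=P(name); c=np.array(p['world_to_cam'])@np.append(X,1); q=np.array([c[0],-c[1],-c[2]]); u=np.array(p['intrinsics'])@(q/q[2]); return u[:2]
  File "h.py", line 4, in P
    p=robot.camera_params(name); return p
ValueError: time passes only in moves, steps and waits
```

```bash
sed -i 's/^def P(name):/import functools\n@functools.lru_cache\ndef P(name):/; ' h.py; sed -i 's/^P=lambda/PV=lambda/; s/abs(P(/abs(PV(/g; s/-P(-/-PV(-/g; s/,P(-/,PV(-/g' off.py; sed -i 's/1001/201/' off.py; python3 off.py
```

```text
0.67 5 -38.45 [np.float64(0.238), np.float64(0.2395)]
0.38 5 -66.54 [np.float64(0.3), np.float64(0.3)]
0.59 8 -33.46 [np.float64(0.2265), np.float64(0.228)]
0.24 Lfront [329.3 184.5] Rfront [352.1 208.7] mark 179.6
0.245 Lfront [329.3 182.5] Rfront [352.1 206.4] mark 177.6
0.25 Lfront [329.4 180.5] Rfront [352.2 204.1] mark 175.6
0.255 Lfront [329.4 178.4] Rfront [352.3 201.8] mark 173.6
```

View pics/fz.png

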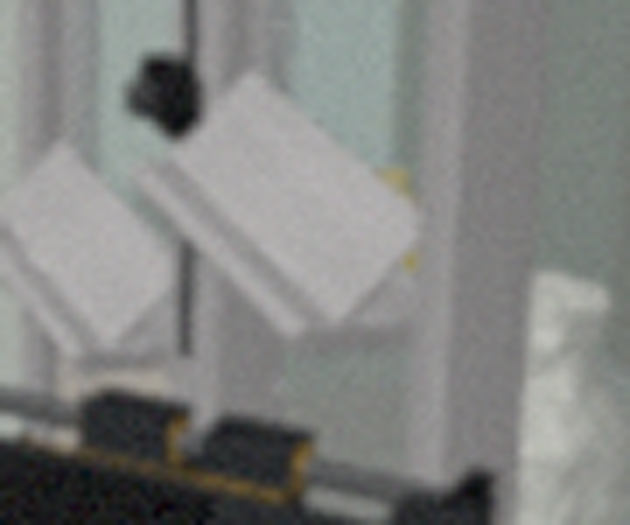

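The lip's front edge runs from (135,170) to (295,330) in the crop, and the mark's centre is at (166,95). The window is about 12 mm too low.

Emit:
{"method": "send_rows", "body": {"moves": [15, -1, -1.4, 0, -1, 15, -1, -1.4, 0, -1, 8, -0.5, -0.8, 0, -1, 3, -0.2, -0.3, 0, -1, 3, -0.2, -0.3, 0, -1, 3, -0.2, -0.3, 0, -1, 3, -0.2, -0.3, 0, -1, 3, -0.2, -0.3, 0, -1]}}

```text
clock: 27.55
tcp_pos: [0.5972, -0.1154, 0.2348]
orientation: [-0.277, 0.693, 0.259, 0.614]
force: [0.1, -0.3, -4.7]
grip_width: 0.005
grip_force: 2.0
```

Emit:
{"method": "send_rows", "body": {"moves": [0, 0, 0, 0, -1]}}

```text
clock: 27.68
tcp_pos: [0.5973, -0.1154, 0.2352]
orientation: [-0.277, 0.692, 0.259, 0.614]
force: [-0.5, 0.3, -2.9]
grip_width: 0.002
grip_force: 1.3
```

Emit:
{"method": "send_rows", "body": {"moves": [-25, 1.6, 2.3, 0, -1, -25, 1.6, 2.3, 0, -1, 0, 0, 0, 0, -1, 0, 0, 0, 0, -1]}}

```text
clock: 28.18
tcp_pos: [0.5976, -0.1151, 0.1863]
orientation: [-0.277, 0.692, 0.259, 0.614]
force: [0.8, -1.1, 0.6]
grip_width: 0.008
grip_force: 0.0
```

```bash
cat > fw.py <<'E'
from h import *
s,m=st(); img=robot.get_image('wrist'); p=robot.camera_params('wrist'); np.savez('fw.npz',m=m,t=s['tcp_pos'],T=p['T_tool_cam'],K=p['intrinsics'])
cv2.imwrite('pics/fw.png',img)
for q in ('mark','right_window'): print(q,[(x['at'],round(x['score'],2)) for x in robot.pinpoint(q,'wrist')[:2]])
robot.get_image('scene')
for q in ('mark','right_window'): print(q,[(x['at'],round(x['score'],2)) for x in robot.pinpoint(q,'scene')[:2]])
T=np.eye(4);T[:3,:3]=m;T[:3,3]=s['tcp_pos'];Ci=np.linalg.inv(T@p['T_tool_cam']);K=np.array(p['intrinsics'])
def wp(X):
    c=Ci@np.append(X,1); u=K@np.array([c[0],-c[1],-c[2]]); return (u[:2]/u[2]).round(1)
ex=np.array([.9925,-.1227]);ey=np.array([.1227,.9925]);O=np.array([.6355,.0158])
for z in (.245,.25,.255,.26): print(z,'mid',wp([*(O-.038*ex-.1125*ey),z]),'L',wp([*(O-.038*ex-.033*ey),z]),'R',wp([*(O-.038*ex-.192*ey),z]),'mark',wp([*(O-.018*ex),z]),'tipR',wp([*(O-.018*ex-.017*ey),z]))
E
python3 fw.py
```

```text
t 28.18 p [ 0.5976 -0.1151  0.1863] j [ 1.692  0.886 -1.064  2.036 -0.985  0.933  0.719] F [ 0.8 -1.1  0.6] g 0.01
x [0.111 0.018 0.994] y [ 0.699 -0.712 -0.065] z [ 0.706  0.702 -0.091]
mark [([210.3, 145.0], 0.73), ([262.2, 163.5], 0.32)]
right_window [([263.8, 165.4], 0.6)]
mark [([333.0, 169.3], 0.64), ([382.6, 382.9], 0.27)]
right_window [([337.7, 187.9], 0.94)]
0.245 mid [259.2 183.1] L [201.7 169.5] R [383.  212.5] mark [211.9 162. ] tipR [220.6 163.6]
0.25 mid [257.9 172.9] L [200.2 161.9] R [383.1 196.8] mark [210.8 155.4] tipR [219.5 156.7]
0.255 mid [256.5 162.4] L [198.7 154.1] R [383.1 180.4] mark [209.6 148.7] tipR [218.3 149.6]
0.26 mid [255.1 151.6] L [197.2 146.3] R [383.2 163.5] mark [208.3 142. ] tipR [217.  142.5]
```

View pics/fw.png

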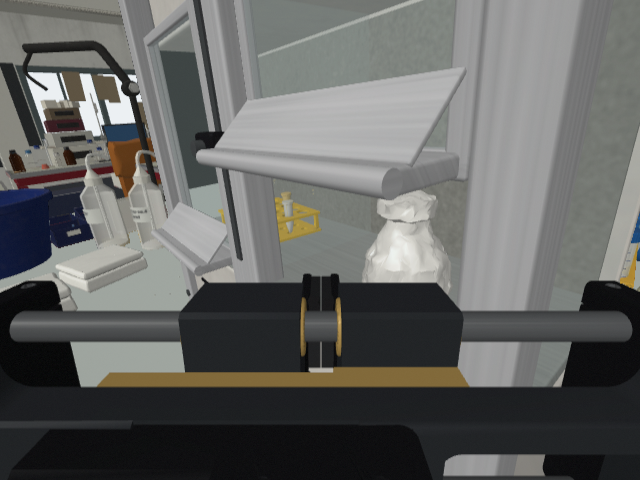

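The lip's rounded front edge runs from (199,156) to (393,180). The mark behind it is centred near (209,146), with its top at 132. The lip is at z ≈ 0.254 and the mark at ≈ 0.257, so I need about 3 mm more.

Emit:
{"method": "send_rows", "body": {"moves": [15, -1, -1.4, 0, -1, 15, -1, -1.4, 0, -1, 10, -0.6, -0.9, 0, -1, 3, -0.2, -0.3, 0, -1, 3, -0.2, -0.3, 0, -1, 3, -0.2, -0.3, 0, -1, 2, -0.1, -0.2, 0, -1, 2, -0.1, -0.2, 0, -1]}}

```text
clock: 29.48
tcp_pos: [0.5971, -0.1154, 0.2368]
orientation: [-0.277, 0.693, 0.259, 0.613]
force: [1.5, 0.9, -3.9]
grip_width: 0.002
grip_force: 1.9
```

Emit:
{"method": "send_rows", "body": {"moves": [0, 0, 0, 0, -1, 0, 0, 0, 0, -1]}}

```text
clock: 29.72
tcp_pos: [0.5972, -0.1154, 0.2375]
orientation: [-0.277, 0.693, 0.259, 0.613]
force: [0.4, 0.2, -3.6]
grip_width: 0.001
grip_force: 1.9
```

Emit:
{"method": "send_rows", "body": {"moves": [-25, 1.6, 2.3, 0, -1, -25, 1.6, 2.3, 0, -1, 0, 0, 0, 0, -1, 0, 0, 0, 0, -1]}}

```text
clock: 30.22
tcp_pos: [0.5975, -0.1153, 0.1892]
orientation: [-0.277, 0.692, 0.259, 0.614]
force: [0.5, 0.1, 1.0]
grip_width: 0.007
grip_force: 0.0
```

```bash
cp pics/fw.png pics/fwold.png; python3 fw.py; python3 -c "
import cv2,numpy as np
a=cv2.imread('pics/fwold.png');b=cv2.imread('pics/fw.png')
for r in ((120,200,200,470),(185,280,150,230)):
    t=a[r[0]+10:r[1]-10,r[2]+10:r[3]-10]; m=cv2.matchTemplate(b[r[0]-10:r[1]+10,r[2]:r[3]],t,cv2.TM_CCOEFF_NORMED);_,v,_,l=cv2.minMaxLoc(m);print(v,l[0]-10,l[1]-20)"
```

```text
t 30.23 p [ 0.5975 -0.1153  0.1892] j [ 1.695  0.88  -1.068  2.037 -0.988  0.935  0.715] F [0.5 0.1 1. ] g 0.01
x [0.111 0.018 0.994] y [ 0.699 -0.712 -0.065] z [ 0.706  0.702 -0.091]
mark [([212.5, 146.0], 0.69)]
right_window [([260.2, 168.1], 0.77)]
mark [([332.2, 173.3], 0.4)]
right_window [([339.3, 186.2], 0.94)]
0.245 mid [260. 189.] L [202.5 173.8] R [382.7 221.3] mark [212.6 165.8] tipR [221.3 167.5]
0.25 mid [258.6 178.8] L [201.1 166.3] R [382.8 205.9] mark [211.4 159.3] tipR [220.1 160.7]
0.255 mid [257.3 168.5] L [199.6 158.6] R [382.8 190. ] mark [210.2 152.6] tipR [218.9 153.7]
0.26 mid [255.9 157.9] L [198.1 150.8] R [382.9 173.4] mark [209.  145.9] tipR [217.7 146.6]
0.9820258021354675 0 2
0.9550571441650391 1 3
```

Emit:
{"method": "send_rows", "body": {"moves": [-4, -23, -18, 0, -1, -4, -23, -18, 0, -1, -4, -23, -18, 0, -1, -4, -23, -18, 0, -1, 0, 0, 0, 0, -1, 0, 0, 0, 0, -1]}}

```text
clock: 31.28
tcp_pos: [0.4807, -0.1012, 0.1848]
orientation: [-0.277, 0.693, 0.259, 0.614]
force: [-0.2, -0.3, 0.9]
grip_width: 0.002
grip_force: 0.0
```

```bash
python3 -c "
from h import *; st()
print(robot.hand_in())"
```

```text
t 31.27 p [ 0.4807 -0.1012  0.1848] j [ 1.951  0.774 -1.079  2.226 -0.94   1.061  0.782] F [-0.2 -0.3  0.9] g 0.0
x [0.113 0.019 0.993] y [ 0.698 -0.713 -0.065] z [ 0.707  0.701 -0.094]
the job is handed in; nothing more can be done
None
```

I pushed the right-hand window (the flask's) up from below until its lip edge measured about 256 mm, against about 257 mm for the mark (each good to about 2 mm), then withdrew the hand and handed the job in at 31.3 s.

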